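# Drive the lamp bracket's pivot pin home and snap its cap on

## Task

The pivot pin of the green swing-arm lamp bracket has worked its way up: knock it fully home with the mallet (not with your fingers or the cap), and put the mallet back down on the table. Then press the brass cap straight down over the bracket's neck, through the click and on until its rim sits fully down on the green collar, leaving the other props where they lie. Do not let go at the end: finish with the gripper still on the cap, pushing it firmly down onto the collar.

Things in the scene. Friction and masses are not known exactly. Their poses are not given: they have to be found in the camera images.
- pin (a joint): how far the headed spring pin (steel) has been driven down into the bracket's neck, in m: starts between 0 and 0.006, and at 0.015 it is home, its head resting on top of the neck. It is a tight fit: it resists with about 7 N all the way, moves straight down only, and stays where it is left.
- pin_head: the pin's head, origin at the centre of its top (steel disc, 13 mm in diameter and 4 mm thick, on an 8 mm shank). 9 to 15 mm above its home height at the start; home, it stands 143 mm above the table and 4 mm above the top of the neck. Free from above.
- bracket: green lamp bracket bolted to the table: 90 mm square base plate, round column, C-shaped fork. Its z axis is the axis of pin and neck; origin under it, on the table. The lamp arm (18 mm tube, axis 84 mm above the table, shade at its end about 410 mm away) leaves to the left (bracket +y) and swings stiffly. Within 200 mm of the pin only neck, balls and pin are higher than 120 mm
- collar: green collar (37 mm in diameter, 12 mm high) round the foot of the neck, fixed to the bracket; origin at the centre of its flat upper face, 120 mm above the table, where the cap's rim must come to sit. Nothing wider than 41 mm for 20 mm below that face, but the fork's back, which reaches 32 mm out at bracket -y, 12 mm and more below it
- neck_top (a point): centre of the flat top of the bright steel neck, 19 mm above the collar face, 139 mm above the table. The neck is 23 mm in diameter, its upper 6 mm tapering to 15 mm. Four greased sprung steel balls stick out of it to a diameter of 28 mm, centred 8 mm above the collar face
- cap: loose brass cap, 38 mm in diameter, 30 mm high, about 60 g, open side down on the table; origin at the centre of its rim (underside), z up. Inside, a lip 3 mm high at the rim leaves a 24 mm opening; above it the bore is 32 mm wide, to 25 mm above the rim. Unless the pin is home the cap strikes its head and cannot go down
- cap_rim (a point): the same point as the cap's origin. On the neck the lip meets the balls with the rim 13 mm above the collar; pushing it over them takes about 8 to 15 N, then, rim about 8 mm above the collar, the force drops nearly to nothing (the click), and over the last 5 mm the balls pull it down. They then hold it on
- mallet: loose mallet, about 340 g, standing on one face of its head, handle level. Origin at the centre of the lower face, z up. Head: yellow nylon faces 44 mm in diameter, dark middle, 80 mm face to face. Handle: light wood bar 18 mm wide, 24 mm high, along the mallet's -x to 169 mm from the head's axis, its axis 40 mm above the lower face. Centre of mass 10 mm from the head's axis
- mallet_grip (a point): good place to hold the mallet: on the axis of the handle, 62 mm from the head's axis and 40 mm above the lower face
- mallet_head (a point): centre of the mallet's head, 40 mm above the lower face
- doll_head: porcelain doll head with brown hair, 106 mm high, 72 mm wide; prop, not to be moved. Origin under its foot.
- knocker: brass door knocker lying flat: disc 68 mm across and a ring, 25 mm high; prop, not to be moved. Origin under the disc.
- castanet_a: dark wooden castanet, 62 mm across, 24 mm high; prop, not to be moved. Origin under its centre.
- castanet_b: the other castanet, the same; prop, not to be moved
- flask: chrome hip flask standing upright, 92 by 30 mm, 126 mm high; prop, not to be moved. Origin under its centre.
- goblet: copper goblet, 68 mm across, 120 mm high; prop, not to be moved. Origin under its foot.
Things that resemble listed ones, but are neither listed nor needed, are in the scene too. What is meant by the mallet is not orange or purple, and is the smaller of those in its own colour.

How it is judged:
By the outcome, as a careful person would: the job done as asked, in the order asked, and still so for the second after the job is handed in, while the arm keeps its last pose, push and grip.
It also fails if it takes over 51 s, if anything falls off the work surface, if the arm or the gripper's body presses on something with over 40 N, if the wrist force passes 120 N, or if a joint passes its speed limit or range.

## Robot

A 6-joint arm with a two-finger parallel gripper is mounted at the origin on the work surface. World frame = base frame: x ahead of the robot, y to its left, z up, the work surface at z = 0. Lengths are in m, angles in rad, forces in N, time in s.
With the tool pointing down it reaches from about 0.375 to 0.9 m from the base axis. Payload 3.1 kg.
Tool frame: the origin (TCP) lies at the centre of the arm's flange, where the gripper is bolted on; the fingertips stand 182 mm ahead of it and the grasp point (between the pads) lies 164 mm ahead of it; z points along the fingers, x is the direction in which the jaws open and shut, and the axes are right-handed (so a half turn about z gives the same grasp; the last joint's range is limited). The gripper opens to 87 mm and grips with 3 to 60 N. Pads are 19 mm wide; open, the fingers measure 117 mm over their backs; the gripper's body (75 mm by 190 mm) begins 51 mm behind the grasp point.
Start: joints at [1, 0.527, 1.433, -0, 1.181, -0.178], TCP at [0.239, 0.578, 0.405] pointing down, gripper open.
Joint ranges: [-3.08, 3.08], [-0.75, 2.2], [0.22, 2.44], [-1.43, 4.57], [0, 2.65], [-2.85, 2.85]. Speed limits (rad/s): [2.79, 2.79, 3.14, 3.14, 3.14, 3.14].

## Interface

Orientations are given as a unit quaternion [x, y, z, w].
In Python, from rig import status, eyes, robot gives the robot as it stands. The module is installed in compiled form; this text tells all that it offers.
- The arm moves only by the tool step_arm, never from a script. Its argument "steps" is a list of rows, each a list of 7 numbers: the closure, from -1 (fully open) to 1 (shut), so that 0 is half open, then the shift along the tool's x, y, z each as a share of 0.025 m, from -1 to 1, then the turn, a rotation vector about the tool's x, y, z each as a share of 8 degrees, from -1 to 1. In form: [[jaw, dx, dy, dz, rx, ry, rz], ...]. A call has exactly 10 rows; each row shifts and turns the commanded pose from where the row before left it, along the tool's axes as they then stand; what a row does not reach is not made up. A row lasts 1/10 s, in which the tool goes at most 50 mm and 8.59 degrees, less where a joint would pass 70% of its speed; a pose out of reach is approached as far as the arm can. A call with a number of a shift or a turn outside -1 to 1 is refused whole. A call with a gripper value outside its range is refused whole. The fingers move at their own pace and stop on an object; "squeeze" is the grip in N (left out, the last holds). Time passes only in rows, so rows that do not move let the fingers close, or fill a call up. It gives the time, the measured TCP pose, the force and the opening at its end, in the units of the state.
- status.get_obs(): the state, without advancing time (a new reading comes with each control period).
- eyes.camera(name): name is "side" or "top" or "wrist"; returns (picture, depth): 400x640x3 uint8, red, green, blue; 400x640 float32, m along the optical axis (not along the pixel's ray), 0 where there is no reading.
- eyes.camera_info(name): a dict with "K" (3x3 intrinsics, pixels), "R" (3x3) and "t" (3): a world point X has camera coordinates R X + t. Camera axes: x right, y down, z forward; pixel columns grow to the right and rows downward; lengths in m; the calibration is good to about 2 mm. A picture is of the moment at which its call begins: read the wrist's pose just before it. camera_info takes no time and is no camera call; for the wrist camera it gives the pose at the moment of the call.
- robot.hand_in(): hands the job in, once; it reports no verdict.
The state is a dict: "time": time; "q": joint angles; "joint_velocities": joint speeds; "joint_torque": joint torques, N m; "position": TCP position; "tool_rot": TCP orientation; "ft_force": force on the tool from outside, world axes, zero at the start; "moment": the same for the moment, N m; "grip_width": finger opening in m.
Only numpy, scipy, OpenCV 4.12 (cv2) and the standard library are available. Lean on these libraries where they do the work, as an engineer would, in place of code of your own. Each camera call takes 0.05 s, during which the arm holds its last target.

## Working session

There is one attempt and no reset: what is moved stays moved. The work goes in short steps, Python scripts to look and compute and a tool call to move; the robot and the scene stay as the last step left them, time stands still between calls to the robot, and variables do not carry over. Pictures are saved under pics/ and viewed, and the job is handed in when it is done.

Besides the shell and the picture viewer there is one more tool, called after "Emit:" as a command line: name --pt "numbers of a row" for each row, then --argument value for the rest. step_arm: Moves the arm, as the interface text tells. Its arguments: {"type":"object","properties":{"steps":{"type":"array"},"squeeze":{"type":"number"}},"required":["steps"]}

```bash
mkdir -p pics; ls
python3 - <<'E'
from rig import status, eyes, robot
import cv2, numpy as np
print(status.get_obs())
for n in ["side","top","wrist"]:
    i=eyes.camera_info(n); print(n,i)
    p,d=eyes.camera(n); cv2.imwrite(f"pics/{n}0.png",p[:,:,::-1]); np.savez(f"pics/{n}0.npz",p=p,d=d,**i)
E
```

```text
pics
{'time': 0.0, 'q': array([ 1.00049196e+00,  5.28457112e-01,  1.43389470e+00, -1.14470013e-05,
        1.18138124e+00, -1.78512140e-01]), 'joint_velocities': array([-0.00055842,  0.00042753, -0.00182332,  0.00014044, -0.00180233,
       -0.00011676]), 'joint_torque': array([ 1.47246094e-03, -4.40042138e+01, -1.76592064e+01,  6.33905525e-02,
        5.80745330e-02, -1.77681654e-04]), 'position': array([0.23844729, 0.57735747, 0.40377919]), 'tool_rot': array([ 8.31215929e-01,  5.55948679e-01, -9.78963223e-04,  4.32414049e-04]), 'ft_force': array([-0.02699771,  0.22318914,  0.53144339]), 'moment': array([-0.00682261,  0.04416369, -0.00423807]), 'grip_width': 0.08688492826751248}
side {'K': array([[442.75344367,   0.        , 314.90653931],
       [  0.        , 442.75344367, 203.86633252],
       [  0.        ,   0.        ,   1.        ]]), 'R': array([[ 0.97183484, -0.2345331 ,  0.02304913],
       [-0.09326559, -0.47258789, -0.87633454],
       [ 0.21642219,  0.84950275, -0.48115124]]), 't': array([-0.50201477,  0.08540381,  1.38578345])}
top {'K': array([[496.30610113,   0.        , 318.62144642],
       [  0.        , 496.30610113, 198.08986498],
       [  0.        ,   0.        ,   1.        ]]), 'R': array([[-0.00957092, -0.99983611,  0.01536724],
       [-0.99323117,  0.00772638, -0.11589716],
       [ 0.11575943, -0.01637247, -0.99314233]]), 't': array([-0.14751932,  0.48489933,  1.34549977])}
wrist {'K': array([[308.60249627,   0.        , 323.39375937],
       [  0.        , 308.60249627, 201.21401497],
       [  0.        ,   0.        ,   1.        ]]), 'R': array([[ 0.38148402,  0.92437409, -0.00157623],
       [ 0.89476551, -0.36883552,  0.25170426],
       [ 0.23208752, -0.0974315 , -0.96780292]]), 't': array([-0.62323457, -0.02992019,  0.39058725])}
```

View pics/side0.png

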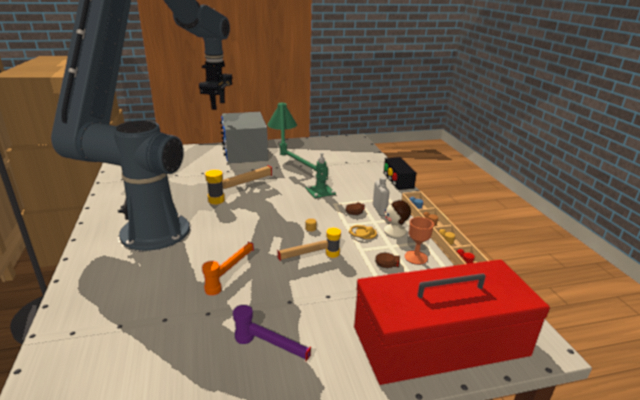

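View pics/top0.png

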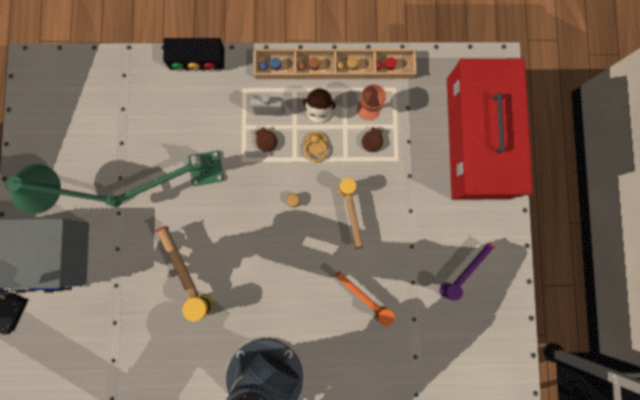

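View pics/wrist0.png

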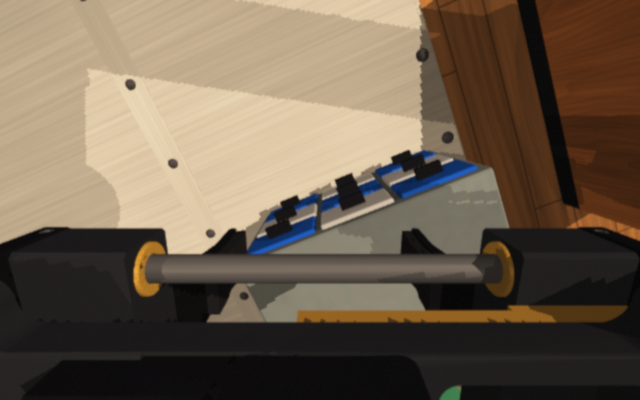

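The top view shows the small yellow mallet with its head at (348,187) and handle end at (359,246). The cap is at (293,200) and the bracket neck near (206,165). The larger yellow mallet at (195,308) is the decoy. Next I measure these.

```bash
cat > h.py <<'E'
import numpy as np, cv2
def load(f):
    z=np.load(f); return z['p'],z['d'],z['K'],z['R'],z['t']
def cloud(d,K,R,t):
    v,u=np.mgrid[0:d.shape[0],0:d.shape[1]]
    c=np.stack([(u-K[0,2])/K[0,0]*d,(v-K[1,2])/K[1,1]*d,d],-1)
    return (c-t)@R   # R^T (c-t)
def ray(u,v,z,K,R,t):
    r=R.T@np.array([(u-K[0,2])/K[0,0],(v-K[1,2])/K[1,1],1.]); o=-R.T@t
    return o+r*(z-o[2])/r[2]
E
python3 - <<'E'
from h import *
for n in ["top","side"]:
    p,d,K,R,t=load(f"pics/{n}0.npz"); P=cloud(d,K,R,t)
    def reg(name,u0,u1,v0,v1,zmin,zmax=.5):
        m=np.zeros(d.shape,bool); m[v0:v1,u0:u1]=1; m&=(d>0)&(P[...,2]>zmin)&(P[...,2]<zmax)
        q=P[m]; 
        if len(q)==0: print(name,"none");return
        print(n,name,len(q),'med',np.median(q,0).round(4),'min',q.min(0).round(4),'max',q.max(0).round(4))
    if n=="top":
        reg('table',250,280,210,240,-1)
        reg('cap',280,305,188,212,.02)
        reg('mhead',335,362,172,200,.06)
        reg('mhandle',340,370,200,255,.03)
        reg('neck',190,225,145,185,.125)
        reg('neck/collar',190,225,145,185,.11)
        reg('base',180,230,140,195,.004,.03)
        reg('all bracket',186,230,140,190,.05)
    else:
        reg('cap',300,322,215,234,.02)
        reg('mhead',322,345,225,260,.06)
        reg('neck',312,330,150,175,.118)
    a=cv2.resize(p[130:260,170:380] if n=="top" else p[140:270,260:420],None,fx=4 if n=="top" else 5,fy=4 if n=="top" else 5,interpolation=cv2.INTER_CUBIC)
    cv2.imwrite(f"pics/{n}0z.png",a[:600,:,::-1])
E
```

```text
top table 896 med [4.145e-01 4.000e-04 3.000e-04] min [ 0.3726 -0.0406 -0.0086] max [0.455  0.042  0.0089]
top cap 145 med [ 0.4789 -0.0783  0.0295] min [ 0.462  -0.0975  0.0206] max [ 0.4957 -0.0613  0.0368]
top mhead 217 med [ 0.5097 -0.2275  0.0802] min [ 0.4891 -0.2491  0.065 ] max [ 0.5316 -0.2082  0.0875]
top mhandle 349 med [ 0.4096 -0.2466  0.0518] min [ 0.3446 -0.267   0.0324] max [ 0.4756 -0.2262  0.0608]
top neck 75 med [0.5712 0.1641 0.138 ] min [0.5621 0.1554 0.1257] max [0.5842 0.177  0.1605]
top neck/collar 186 med [0.5702 0.1621 0.1218] min [0.5545 0.1354 0.11  ] max [0.5919 0.1836 0.1605]
top base 717 med [0.5566 0.1534 0.0077] min [0.5001 0.1003 0.004 ] max [0.6559 0.2407 0.0295]
top all bracket 394 med [0.5669 0.1587 0.1091] min [0.5486 0.1314 0.0519] max [0.5942 0.2014 0.1605]
side cap 81 med [ 0.4793 -0.0863  0.0291] min [ 0.4632 -0.1011  0.0203] max [ 0.5004 -0.0638  0.0341]
side mhead 178 med [ 0.5098 -0.24    0.0789] min [ 0.4907 -0.2546  0.0603] max [ 0.5319 -0.209   0.0834]
side neck 70 med [0.5738 0.1597 0.1311] min [0.5567 0.1471 0.118 ] max [0.593  0.1824 0.157 ]
```

```bash
sleep 0
```

```text
(no output)
```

View pics/top0z.png

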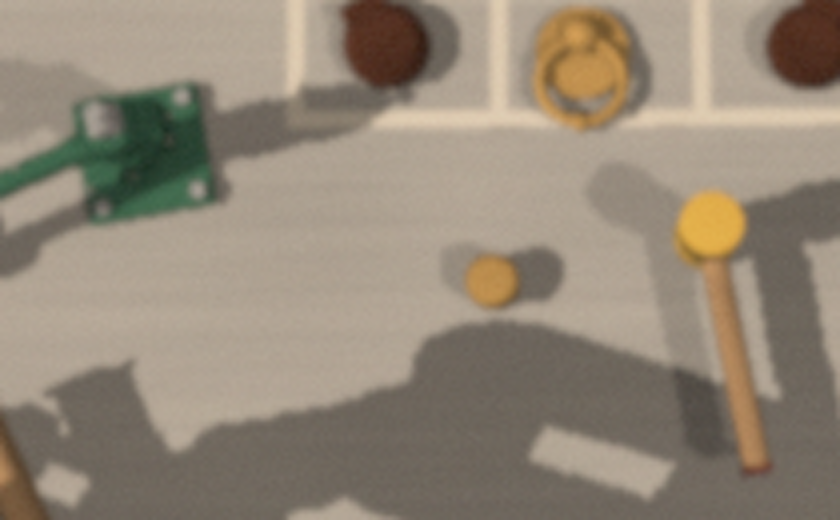

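View pics/side0z.png

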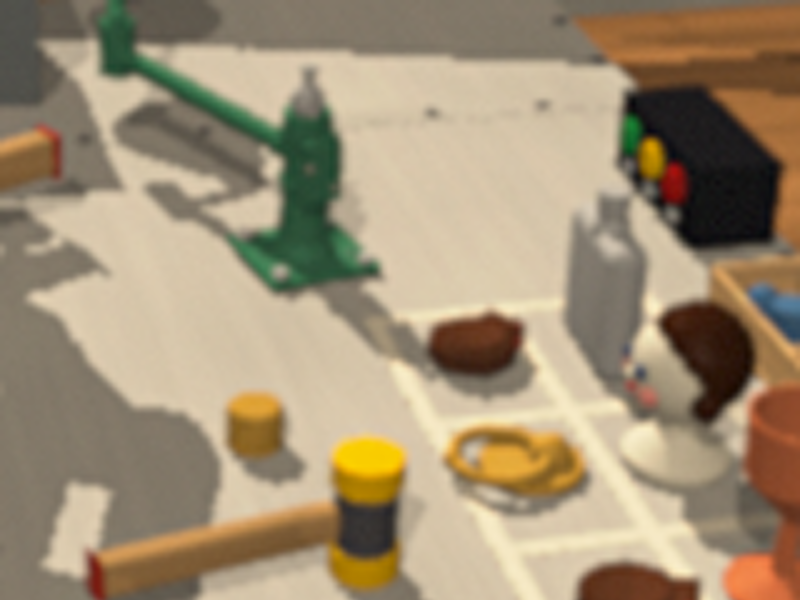

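Run:
```python
from h import *
p,d,K,R,t=load("pics/top0.npz")
def blob(mask,u0,u1,v0,v1):
    m=np.zeros(mask.shape,np.uint8); m[v0:v1,u0:u1]=mask[v0:v1,u0:u1]
    n,l,s,c=cv2.connectedComponentsWithStats(m); k=1+s[1:,4].argmax(); return c[k],s[k],l==k
h=cv2.cvtColor(p,cv2.COLOR_RGB2HSV); print(h[186,348],h[200,293],h[230,355],h[159,196])
P=cloud(d,K,R,t)
m=((abs(P[...,2]-.08)<.012)&(d>0)).astype(np.uint8)
c,s,_=blob(m,335,362,172,200); print('mhead depth',c,s,ray(*c,.08,K,R,t))
y=((h[...,0]>15)&(h[...,0]<28)&(h[...,1]>150)&(h[...,2]>180)).astype(np.uint8)
c,s,_=blob(y,335,362,172,200); print('mhead col',c,s,ray(*c,.08,K,R,t))
b=((h[...,1]>110)).astype(np.uint8)
c,s,_=blob(b,280,305,188,212); print('cap col',c,s,ray(*c,.022,K,R,t), h[205,293])
w=((h[...,1]>60)&(h[...,0]<20)&(abs(P[...,2]-.05)<.02)).astype(np.uint8)
c,s,lm=blob(w,340,370,203,260); 
vv,uu=np.where(lm); X=np.array([ray(u,v,.05,K,R,t) for u,v in zip(uu,vv)])[:,:2]
mu=X.mean(0); ev=np.linalg.svd(X-mu)[2][0]; print('handle',mu,ev,np.degrees(np.arctan2(ev[1],ev[0])), ((X-mu)@ev).min(),((X-mu)@ev).max())
g=((P[...,2]>.125)&(d>0)).astype(np.uint8)
c,s,lm=blob(g,190,225,145,185); print('neck',c,s,ray(*c,.14,K,R,t)); print(P[lm][P[lm][:,2]>.143].round(4))
p,d,K,R,t=load("pics/side0.npz");P=cloud(d,K,R,t)
h=cv2.cvtColor(p,cv2.COLOR_RGB2HSV)
y=((h[...,0]>15)&(h[...,0]<28)&(h[...,1]>150)).astype(np.uint8)
for zz in(.08,): print('side mhead top px->',ray(260+368/5,140+457/5,.08,K,R,t))
print('side cap top',ray(260+256/5,140+407/5,.03,K,R,t),'pin top',ray(260+309/5,140+71/5,.155,K,R,t),ray(260+309/5,140+71/5,.158,K,R,t))
```

```text
[ 20 172 226] [ 17 148 188] [ 15 122 177] [ 16  27 121]
mhead depth [347.38425926 185.90277778] [340 178  16  17 216] [ 0.50994585 -0.2282179   0.08      ]
mhead col [347.37096774 185.86021505] [340 179  16  15 186] [ 0.51006117 -0.22818415  0.08      ]
cap col [292.71755725 199.84732824] [287 194  13  13 131] [ 0.48009463 -0.07973466  0.022     ] [ 17 147 172]
handle [ 0.4062467  -0.24739389] [-0.98250578 -0.18623207] -169.26702692248904 -0.06328461215146616 0.0626694345947793
neck [195.30666667 159.84      ] [191 156  10   9  75] [0.57168936 0.16472369 0.14      ]
[[0.5789 0.17   0.154 ]
 [0.5786 0.1671 0.1553]
 [0.5763 0.1724 0.1541]
 [0.5765 0.1702 0.1528]
 [0.5767 0.1679 0.1519]
 [0.576  0.1646 0.1552]
 [0.5749 0.1608 0.1605]
 [0.574  0.1727 0.1528]
 [0.5733 0.1694 0.156 ]
 [0.5742 0.1679 0.1516]
 [0.5734 0.1645 0.1552]
 [0.5738 0.1625 0.1533]
 [0.5713 0.1726 0.1531]
 [0.5712 0.1699 0.1538]
 [0.5707 0.1668 0.1561]
 [0.5717 0.1655 0.1512]
 [0.5725 0.164  0.1467]
 [0.5733 0.1623 0.1431]
 [0.5678 0.1688 0.1581]
 [0.5688 0.1676 0.1526]
 [0.5694 0.1658 0.1497]
 [0.5645 0.1685 0.1483]]
side mhead top px-> [ 0.5127724  -0.23450499  0.08      ]
side cap top [ 0.48264085 -0.08759648  0.03      ] pin top [0.57442103 0.15115394 0.155     ] [0.57252281 0.14410382 0.158     ]
```

```bash
cat > plan.py <<'E'
import numpy as np
from scipy.spatial.transform import Rotation as Ro
from rig import status
def plan(wps,ns,jaw,start=None):
    """wps: list of (x,y,z,yaw_x deg) ; ns rows per segment ; prints rows. start: commanded pose, default measured"""
    o=status.get_obs() 
    if start is None:
        p=np.array(o['position']); r=Ro.from_quat(o['tool_rot'])
    else:
        p=np.array(start[:3]); r=down(start[3])
    rows=[]
    for w,n in zip(wps,ns):
        p0=p.copy(); r0=r; rt=down(w[3]); rv=(r0.inv()*rt).as_rotvec()
        for k in range(n):
            tgt=p0+(np.array(w[:3])-p0)*(k+1)/n; rr=r0*Ro.from_rotvec(rv*(k+1)/n)
            sh=np.round(r.inv().apply(tgt-p)/.025,2); tu=np.round(np.degrees((r.inv()*rr).as_rotvec())/8,2)
            rows.append([jaw]+[float(x)+0. for x in sh]+[float(x)+0. for x in tu])
            p=p+r.apply(sh*.025); r=r*Ro.from_rotvec(np.radians(tu*8))
    for i in range(0,len(rows),10):
        print(i); print(str(rows[i:i+10]).replace(' ',''))
    a=np.array(rows)[:,1:]; print('max',abs(a).max(),'end',p.round(4))
def down(yaw): 
    c=np.radians(yaw); x=[np.cos(c),np.sin(c),0]; z=[0,0,-1]; y=np.cross(z,x)
    return Ro.from_matrix(np.array([x,y,z]).T)
def st():
    o=status.get_obs(); r=Ro.from_quat(o['tool_rot']).as_matrix()
    print('t',round(o['time'],2),'p',o['position'].round(4),'yaw',np.degrees(np.arctan2(r[1,0],r[0,0])).round(2),'z',r[:,2].round(4),'F',o['ft_force'].round(2),'M',o['moment'].round(3),'w',round(o['grip_width'],4),'q',o['q'].round(2))
E
python3 -c "
from plan import *
plan([(.42,.15,.38,100.8),(.449,-.24,.30,100.8)],[22,18],-1)"
```

```text
0
[[-1,-0.59,0.6,0.04,0.0,0.0,-0.19],[-1,-0.61,0.59,0.05,0.0,0.0,-0.19],[-1,-0.62,0.57,0.04,0.0,0.0,-0.19],[-1,-0.64,0.55,0.05,0.0,0.0,-0.19],[-1,-0.65,0.54,0.04,0.0,0.0,-0.18],[-1,-0.67,0.51,0.05,0.0,0.0,-0.19],[-1,-0.68,0.51,0.04,0.0,0.0,-0.19],[-1,-0.69,0.48,0.05,0.0,0.0,-0.19],[-1,-0.71,0.46,0.04,0.0,0.0,-0.19],[-1,-0.71,0.45,0.05,0.0,0.0,-0.19]]
10
[[-1,-0.73,0.43,0.04,0.0,0.0,-0.19],[-1,-0.74,0.4,0.04,0.0,0.01,-0.19],[-1,-0.75,0.39,0.05,0.0,0.0,-0.19],[-1,-0.76,0.37,0.04,0.0,0.0,-0.18],[-1,-0.77,0.34,0.04,0.0,0.0,-0.19],[-1,-0.78,0.33,0.05,0.0,0.0,-0.19],[-1,-0.79,0.31,0.04,0.0,0.0,-0.19],[-1,-0.79,0.28,0.04,0.0,0.0,-0.19],[-1,-0.8,0.27,0.05,0.0,0.0,-0.19],[-1,-0.81,0.24,0.04,0.0,0.0,-0.19]]
20
[[-1,-0.82,0.22,0.05,0.0,0.0,-0.19],[-1,-0.82,0.2,0.04,-0.01,0.0,-0.19],[-1,-0.86,-0.1,0.18,0.0,0.0,0.0],[-1,-0.87,-0.1,0.18,0.0,0.0,0.0],[-1,-0.86,-0.1,0.17,0.0,0.0,0.0],[-1,-0.86,-0.1,0.18,0.0,0.0,0.0],[-1,-0.87,-0.1,0.18,0.0,0.0,0.0],[-1,-0.86,-0.1,0.18,0.0,0.0,0.0],[-1,-0.86,-0.1,0.17,0.0,0.0,0.0],[-1,-0.87,-0.1,0.18,0.0,0.0,0.0]]
30
[[-1,-0.86,-0.1,0.18,0.0,0.0,0.0],[-1,-0.86,-0.1,0.18,0.0,0.0,0.0],[-1,-0.86,-0.09,0.17,0.0,0.0,0.0],[-1,-0.87,-0.1,0.18,0.0,0.0,0.0],[-1,-0.86,-0.1,0.18,0.0,0.0,0.0],[-1,-0.86,-0.1,0.18,0.0,0.0,0.0],[-1,-0.87,-0.1,0.17,0.0,0.0,0.0],[-1,-0.86,-0.1,0.18,0.0,0.0,0.0],[-1,-0.86,-0.1,0.18,0.0,0.0,0.0],[-1,-0.87,-0.1,0.18,0.0,0.0,0.0]]
max 0.87 end [ 0.449  -0.2401  0.2999]
```

Emit:
step_arm --pt "-1 -0.6 0.6 0.04 0 0 -0.2" --pt "-1 -0.61 0.59 0.04 0 0 -0.2" --pt "-1 -0.62 0.57 0.04 0 0 -0.2" --pt "-1 -0.64 0.55 0.04 0 0 -0.2" --pt "-1 -0.65 0.54 0.04 0 0 -0.2" --pt "-1 -0.67 0.51 0.04 0 0 -0.2" --pt "-1 -0.68 0.5 0.04 0 0 -0.2" --pt "-1 -0.69 0.48 0.04 0 0 -0.2" --pt "-1 -0.7 0.46 0.04 0 0 -0.2" --pt "-1 -0.7 0.45 0.04 0 0 -0.2"

```text
time: 1.15
position: [0.3224, 0.3835, 0.3945]
tool_rot: [0.745, 0.667, -0.0, -0.0]
ft_force: [1.2, -0.7, 0.5]
grip_width: 0.0868
```

Emit:
step_arm --pt "-1 -0.73 0.43 0.04 0 0 -0.2" --pt "-1 -0.74 0.4 0.04 0 0 -0.2" --pt "-1 -0.75 0.39 0.04 0 0 -0.2" --pt "-1 -0.76 0.37 0.04 0 0 -0.2" --pt "-1 -0.77 0.34 0.04 0 0 -0.2" --pt "-1 -0.78 0.33 0.04 0 0 -0.2" --pt "-1 -0.79 0.31 0.04 0 0 -0.2" --pt "-1 -0.79 0.28 0.04 0 0 -0.2" --pt "-1 -0.8 0.27 0.04 0 0 -0.2" --pt "-1 -0.81 0.24 0.04 0 0 -0.2"

```text
time: 2.15
position: [0.4092, 0.1911, 0.3846]
tool_rot: [0.645, 0.764, -0.0, -0.0]
ft_force: [-0.1, -0.3, -0.3]
grip_width: 0.0868
```

```bash
python3 -c "
from plan import *
st()
plan([(.449,-.24,.30,100.8)],[20],-1)"
```

```text
t 2.15 p [0.4092 0.1911 0.3846] yaw 99.62 z [-2.e-04  0.e+00 -1.e+00] F [-0.1  -0.34 -0.31] M [0.036 0.046 0.027] w 0.0868 q [ 0.19  0.33  1.87  0.    0.94 -1.55]
0
[[-1,-0.86,-0.07,0.17,0.0,0.0,-0.01],[-1,-0.87,-0.06,0.17,0.0,0.0,0.0],[-1,-0.86,-0.07,0.17,0.0,0.0,-0.01],[-1,-0.86,-0.07,0.17,0.0,0.0,-0.01],[-1,-0.87,-0.07,0.17,0.0,0.0,-0.01],[-1,-0.86,-0.07,0.17,0.0,0.0,0.0],[-1,-0.86,-0.07,0.16,0.0,0.0,-0.01],[-1,-0.87,-0.07,0.17,0.0,0.0,-0.01],[-1,-0.86,-0.07,0.17,0.0,0.0,-0.01],[-1,-0.86,-0.08,0.17,0.0,0.0,0.0]]
10
[[-1,-0.86,-0.07,0.17,0.0,0.0,-0.01],[-1,-0.87,-0.08,0.17,0.0,0.0,-0.01],[-1,-0.86,-0.07,0.17,0.0,0.0,-0.01],[-1,-0.86,-0.08,0.17,0.0,0.0,0.0],[-1,-0.86,-0.08,0.17,0.0,0.0,-0.01],[-1,-0.87,-0.08,0.17,0.0,0.0,-0.01],[-1,-0.86,-0.08,0.17,0.0,0.0,-0.01],[-1,-0.86,-0.08,0.17,0.0,0.0,0.0],[-1,-0.86,-0.08,0.17,0.0,0.0,-0.01],[-1,-0.86,-0.08,0.17,0.0,0.0,-0.01]]
max 0.87 end [ 0.449  -0.2399  0.2999]
```

Emit:
step_arm --pt "-1 -0.85 -0.07 0.17 0 0 -0.01" --pt "-1 -0.85 -0.07 0.17 0 0 -0.01" --pt "-1 -0.85 -0.07 0.17 0 0 -0.01" --pt "-1 -0.85 -0.07 0.17 0 0 -0.01" --pt "-1 -0.85 -0.07 0.17 0 0 -0.01" --pt "-1 -0.85 -0.07 0.17 0 0 -0.01" --pt "-1 -0.85 -0.07 0.17 0 0 -0.01" --pt "-1 -0.85 -0.07 0.17 0 0 -0.01" --pt "-1 -0.85 -0.07 0.17 0 0 -0.01" --pt "-1 -0.85 -0.07 0.17 0 0 -0.01"

```text
time: 3.15
position: [0.4284, -0.0213, 0.342]
tool_rot: [0.64, 0.768, 0.0, -0.0]
ft_force: [0.2, 0.2, 0.4]
grip_width: 0.0874
```

Emit:
step_arm --pt "-1 -0.85 -0.07 0.17 0 0 -0.01" --pt "-1 -0.85 -0.07 0.17 0 0 -0.01" --pt "-1 -0.85 -0.07 0.17 0 0 -0.01" --pt "-1 -0.85 -0.07 0.17 0 0 -0.01" --pt "-1 -0.85 -0.07 0.17 0 0 -0.01" --pt "-1 -0.85 -0.07 0.17 0 0 -0.01" --pt "-1 -0.85 -0.07 0.17 0 0 0" --pt "-1 -0.85 -0.07 0.17 0 0 0" --pt "-1 0 0 0 0 0 0" --pt "-1 0 0 0 0 0 0"

```text
time: 4.15
position: [0.4456, -0.19, 0.308]
tool_rot: [0.638, 0.77, 0.0, -0.001]
ft_force: [0.5, 0.5, 0.3]
grip_width: 0.0869
```

```bash
python3 -c "
from plan import *
from rig import eyes
import cv2
st()
i=eyes.camera_info('wrist');p,d=eyes.camera('wrist')
np.savez('pics/w1.npz',p=p,d=d,**i);cv2.imwrite('pics/w1.png',p[:,:,::-1])"
```

```text
t 4.15 p [ 0.4456 -0.19    0.308 ] yaw 100.77 z [-0.001   0.0011 -1.    ] F [0.54 0.51 0.3 ] M [ 0.006  0.021 -0.023] w 0.0869 q [-0.63  0.5   1.87  0.    0.77 -2.39]
```

View pics/w1.png

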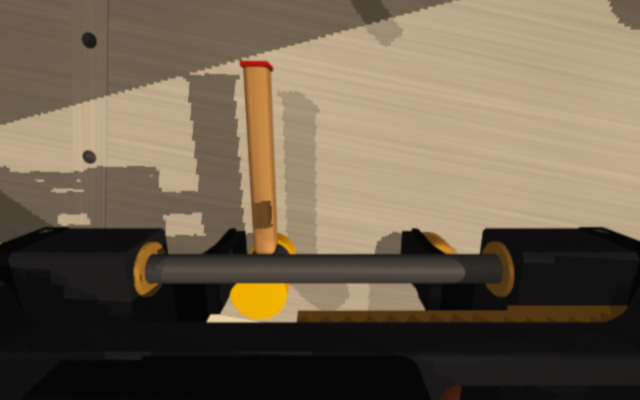

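Run:
```python
from h import *
from plan import *
p,d,K,R,t=load("pics/w1.npz"); P=cloud(d,K,R,t)
h=cv2.cvtColor(p,cv2.COLOR_RGB2HSV)
m=np.zeros(d.shape,bool); m[72:225,225:290]=1
m&=(P[...,2]>.045)&(P[...,2]<.06)
X=P[m]; print(len(X),np.median(X[:,2])); 
mu=X.mean(0);ev=np.linalg.svd(X[:,:2]-mu[:2])[2][0]; print(mu,ev,np.degrees(np.arctan2(ev[1],ev[0])), ((X[:,:2]-mu[:2])@[-ev[1],ev[0]]).min(),((X[:,:2]-mu[:2])@[-ev[1],ev[0]]).max())
tt=[mu[1]+(x-mu[0])*ev[1]/ev[0] for x in (.345,.449,.51)];print(tt)
print('tip',ray(243,66,.052,K,R,t),ray(271,66,.052,K,R,t))
st()
plan([(.449,-.240,.203,100.8)],[10],-1)
```

```text
3645 0.052181951034697825
[ 0.40552694 -0.24701971  0.05178121] [0.98252057 0.18615403] 10.728422102220287 -0.010329047040194703 0.00817698721693735
[np.float64(-0.2584874935354348), np.float64(-0.23878305243845338), np.float64(-0.22722563987195465)]
tip [ 0.35050285 -0.26617392  0.052     ] [ 0.34677122 -0.2466178   0.052     ]
t 4.2 p [ 0.4455 -0.1894  0.3081] yaw 100.82 z [-0.0012  0.0012 -1.    ] F [-0.59 -0.31 -0.32] M [0.07  0.025 0.017] w 0.0872 q [-0.63  0.5   1.87  0.    0.77 -2.39]
0
[[-1,-0.2,-0.02,0.42,0.0,0.0,0.0],[-1,-0.2,-0.03,0.42,0.0,0.0,0.0],[-1,-0.21,-0.02,0.42,0.0,0.0,0.0],[-1,-0.2,-0.03,0.42,0.0,0.0,0.0],[-1,-0.2,-0.02,0.42,0.0,-0.01,0.0],[-1,-0.2,-0.02,0.42,0.0,0.0,0.0],[-1,-0.2,-0.03,0.42,0.0,0.0,0.0],[-1,-0.2,-0.02,0.42,-0.01,0.0,0.0],[-1,-0.2,-0.03,0.42,0.0,0.0,0.0],[-1,-0.21,-0.02,0.42,0.0,0.0,0.0]]
max 0.42 end [ 0.449  -0.2401  0.2031]
```

Emit:
step_arm --pt "-1 -0.7 -0.05 0 0 0 0" --pt "-1 -0.7 -0.05 0.3 0 0 0" --pt "-1 -0.6 -0.05 0.5 0 0 0" --pt "-1 0 0 0.6 0 0 0" --pt "-1 0 0 0.6 0 0 0" --pt "-1 0 0 0.6 0 0 0" --pt "-1 0 0 0.6 0 0 0" --pt "-1 0 0 0.5 0 0 0" --pt "-1 0 0 0.5 0 0 0" --pt "-1 0 0 0 0 0 0"

```text
time: 5.2
position: [0.4512, -0.24, 0.2013]
tool_rot: [0.637, 0.771, 0.0, -0.002]
ft_force: [-0.5, -1.1, -0.3]
grip_width: 0.0869
```

```bash
python3 -c "
from plan import *
st()
plan([(.450,-.239,.204,100.8)],[2],-1)"
```

```text
t 5.2 p [ 0.4512 -0.24    0.2013] yaw 100.81 z [-0.0026  0.0022 -1.    ] F [-0.55 -1.14 -0.25] M [ 0.036  0.008 -0.046] w 0.0869 q [-0.71  0.72  1.86 -0.    0.57 -2.47]
0
[[-1,0.02,-0.02,-0.05,-0.01,-0.01,0.0],[-1,0.03,-0.02,-0.06,-0.01,-0.01,0.0]]
max 0.06 end [ 0.45   -0.239   0.2041]
```

Emit:
step_arm --pt "-1 0.03 0 -0.1 0 0 0" --pt "1 0 0 0 0 0 0" --pt "1 0 0 0 0 0 0" --pt "1 0 0 0 0 0 0" --pt "1 0 0 0 0 0 0" --pt "1 0 0 0 0 0 0" --pt "1 0 0 0 0 0 0" --pt "1 0 0 0 0 0 0" --pt "1 0 0 -0.1 0 0 0" --pt "1 0 0 -0.1 0 0 0" --squeeze 60

```text
time: 6.2
position: [0.4515, -0.2392, 0.2109]
tool_rot: [0.637, 0.771, -0.0, -0.0]
ft_force: [-1.0, -0.3, -0.5]
grip_width: 0.0232
```

```bash
python3 -c "
from plan import *
st()
"
```

```text
t 6.2 p [ 0.4515 -0.2392  0.2109] yaw 100.83 z [-2.e-04  1.e-04 -1.e+00] F [-1.03 -0.27 -0.48] M [ 0.043  0.056 -0.056] w 0.0232 q [-0.71  0.7   1.86 -0.    0.58 -2.47]
```

Emit:
step_arm --pt "0.3 0 0 0.28 0 0 0" --pt "1 0 0 0 0 0 0" --pt "1 0 0 0 0 0 0" --pt "1 0 0 0 0 0 0" --pt "1 0 0 0 0 0 0" --pt "1 0 0 -0.2 0 0 0" --pt "1 0 0 -0.4 0 0 0" --pt "1 0 0 -0.6 0 0 0" --pt "1 0 0 0 0 0 0" --pt "1 0 0 0 0 0 0"

```text
time: 7.2
position: [0.4515, -0.2392, 0.2343]
tool_rot: [0.637, 0.771, -0.0, 0.001]
ft_force: [0.1, 0.4, -2.9]
grip_width: 0.0175
```

```bash
python3 -c "
from plan import *
from rig import eyes
import cv2
st()
i=eyes.camera_info('side');p,d=eyes.camera('side')
np.savez('pics/s2.npz',p=p,d=d,**i);cv2.imwrite('pics/s2.png',cv2.resize(p[150:280,240:420],None,fx=4,fy=4,interpolation=2)[:,:,::-1])
i=eyes.camera_info('wrist');p,d=eyes.camera('wrist')
np.savez('pics/w2.npz',p=p,d=d,**i);cv2.imwrite('pics/w2.png',p[:,:,::-1])"
```

```text
t 7.2 p [ 0.4515 -0.2392  0.2343] yaw 100.84 z [ 8.e-04 -7.e-04 -1.e+00] F [ 0.08  0.36 -2.85] M [0.017 0.21  0.023] w 0.0175 q [-0.71  0.65  1.85 -0.    0.63 -2.47]
```

View pics/s2.png

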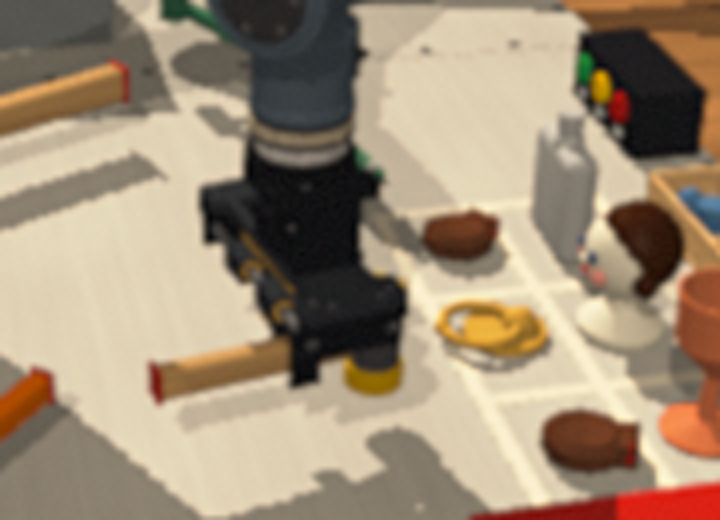

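View pics/w2.png

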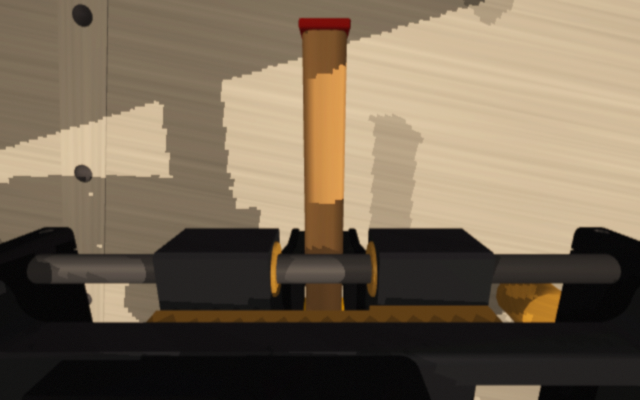

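Run:
```python
from h import *
from plan import *
p,d,K,R,t=load("pics/w2.npz"); P=cloud(d,K,R,t)
m=np.zeros(d.shape,bool); m[34:220,310:338]=1
X=P[m&(d>0)&(P[...,2]>.06)&(P[...,2]<.12)]; dr=np.array([.9825,.186,0])
s=(X-[.4515,-.2392,0])@dr; a=np.polyfit(s,X[:,2],1); print('slope deg',np.degrees(np.arctan(a[0])),'z at grip',a[1],len(X), s.min())
b=np.polyfit(s,(X-[.4515,-.2392,0])@[-.186,.9825,0],1);print('lat',b)
print('tip',ray(302,25,.08,K,R,t),ray(349,25,.08,K,R,t))
st()
# head target on pin
pin=np.array([.573,.167]); y=100.8
for yaw in (100.8,):
    g=pin-.062*np.array([np.cos(np.radians(yaw-90)),np.sin(np.radians(yaw-90))]); print(g)
```

```text
slope deg -0.41584907529586057 z at grip 0.08286489163660907 5186 -0.10265417794163947
lat [2.71507395e-03 7.83583771e-05]
tip [ 0.34869148 -0.26744615  0.08      ] [ 0.34521709 -0.24934826  0.08      ]
t 7.3 p [ 0.4513 -0.239   0.2336] yaw 100.84 z [-6.e-04  4.e-04 -1.e+00] F [ 0.56  0.91 -3.72] M [-0.002  0.144  0.01 ] w 0.0172 q [-0.71  0.66  1.85 -0.    0.63 -2.47]
[0.51209819 0.15538236]
```

```bash
python3 -c "
from plan import *
plan([(.455,-.21,.33,100.8),(.511,.155,.398,100.8)],[4,16],1)"
```

```text
0
[[1,0.28,0.09,-0.96,0.0,0.0,0.0],[1,0.28,0.09,-0.97,0.0,0.0,0.0],[1,0.27,0.09,-0.96,0.0,0.0,0.0],[1,0.28,0.09,-0.97,0.0,0.0,0.0],[1,0.87,0.31,-0.17,0.0,0.0,0.0],[1,0.87,0.31,-0.17,0.0,0.0,0.0],[1,0.87,0.31,-0.17,0.0,0.0,0.0],[1,0.87,0.31,-0.17,0.0,0.0,0.0],[1,0.87,0.31,-0.17,0.0,0.0,0.0],[1,0.87,0.3,-0.17,0.0,0.0,0.0]]
10
[[1,0.87,0.31,-0.17,0.0,0.0,0.0],[1,0.87,0.31,-0.17,0.0,0.0,0.0],[1,0.87,0.31,-0.17,0.0,0.0,0.0],[1,0.87,0.31,-0.17,0.0,0.0,0.0],[1,0.87,0.31,-0.16,0.0,0.0,0.0],[1,0.87,0.31,-0.17,0.0,0.0,0.0],[1,0.87,0.31,-0.17,0.0,0.0,0.0],[1,0.87,0.31,-0.17,0.0,0.0,0.0],[1,0.87,0.31,-0.17,0.0,0.0,0.0],[1,0.87,0.3,-0.17,0.0,0.0,0.0]]
max 0.97 end [0.5109 0.1549 0.3979]
```

Emit:
step_arm --pt "1 0.1 0.05 -0.5 0 0 0" --pt "1 0.3 0.1 -0.85 0 0 0" --pt "1 0.3 0.1 -0.85 0 0 0" --pt "1 0.3 0.1 -0.85 0 0 0" --pt "1 0.5 0.2 -0.7 0 0 0" --pt "1 0.7 0.3 -0.4 0 0 0" --pt "1 0.9 0.32 -0.2 0 0 0" --pt "1 0.9 0.32 -0.2 0 0 0" --pt "1 0.9 0.32 -0.2 0 0 0" --pt "1 0.9 0.32 -0.2 0 0 0"

```text
time: 8.3
position: [0.4761, -0.0854, 0.358]
tool_rot: [0.637, 0.771, -0.0, -0.0]
ft_force: [-0.1, -0.4, -4.1]
grip_width: 0.0175
```

Emit:
step_arm --pt "1 0.9 0.32 -0.15 0 0 0" --pt "1 0.9 0.32 -0.15 0 0 0" --pt "1 0.9 0.32 -0.15 0 0 0" --pt "1 0.9 0.32 -0.15 0 0 0" --pt "1 0.9 0.32 -0.15 0 0 0" --pt "1 0.9 0.3 -0.15 0 0 0" --pt "1 0.9 0.3 -0.15 0 0 0" --pt "1 0.9 0.3 -0.15 0 0 0" --pt "1 0.9 0.3 -0.15 0 0 0" --pt "1 0.6 0.2 -0.1 0 0 0"

```text
time: 9.3
position: [0.5087, 0.1426, 0.3942]
tool_rot: [0.637, 0.771, -0.0, -0.0]
ft_force: [0.0, -0.6, -3.7]
grip_width: 0.0172
```

```bash
python3 -c "
from plan import *
st()
plan([(.511,.155,.398,100.8)],[4],1)"
```

```text
t 9.3 p [0.5087 0.1426 0.3942] yaw 100.89 z [-8.e-04  5.e-04 -1.e+00] F [ 0.01 -0.57 -3.68] M [-0.004  0.191  0.009] w 0.0172 q [ 0.06  0.41  1.69  0.    1.04 -1.7 ]
0
[[1,0.12,0.05,-0.04,0.0,0.0,0.0],[1,0.11,0.04,-0.04,0.0,0.0,0.01],[1,0.12,0.05,-0.03,0.0,0.0,0.0],[1,0.12,0.04,-0.04,-0.01,0.0,0.0]]
max 0.12 end [0.5109 0.155  0.3979]
```

Emit:
step_arm --pt "1 0.15 0.05 0 0 0 0" --pt "1 0.1 0.05 0 0 0 0" --pt "1 0.05 0 0 0 0 0" --pt "1 0 0 0.1 0 0 0" --pt "1 0 0 0.2 0 0 0" --pt "1 0 0 0.2 0 0 0" --pt "1 0 0 0.1 0 0 0" --pt "1 0 0 0 0 0 0" --pt "1 0 0 0 0 0 0" --pt "1 0 0 0 0 0 0"

```text
time: 10.3
position: [0.5105, 0.1488, 0.3789]
tool_rot: [0.637, 0.771, 0.0, 0.0]
ft_force: [0.2, 0.5, -3.1]
grip_width: 0.017
```

```bash
python3 -c "
from plan import *
from rig import eyes
import cv2
st()
i=eyes.camera_info('side');p,d=eyes.camera('side')
np.savez('pics/s3.npz',p=p,d=d,**i);cv2.imwrite('pics/s3.png',cv2.resize(p[100:230,240:400],None,fx=5,fy=5,interpolation=2)[:600,:,::-1])
i=eyes.camera_info('top');p,d=eyes.camera('top')
np.savez('pics/t3.npz',p=p,d=d,**i);cv2.imwrite('pics/t3.png',cv2.resize(p[100:220,130:290],None,fx=5,fy=5,interpolation=2)[:,:,::-1])"
```

```text
t 10.3 p [0.5105 0.1488 0.3789] yaw 100.83 z [ 4.e-04 -0.e+00 -1.e+00] F [ 0.19  0.52 -3.05] M [0.059 0.208 0.09 ] w 0.017 q [ 0.07  0.44  1.69 -0.    1.01 -1.69]
```

View pics/s3.png

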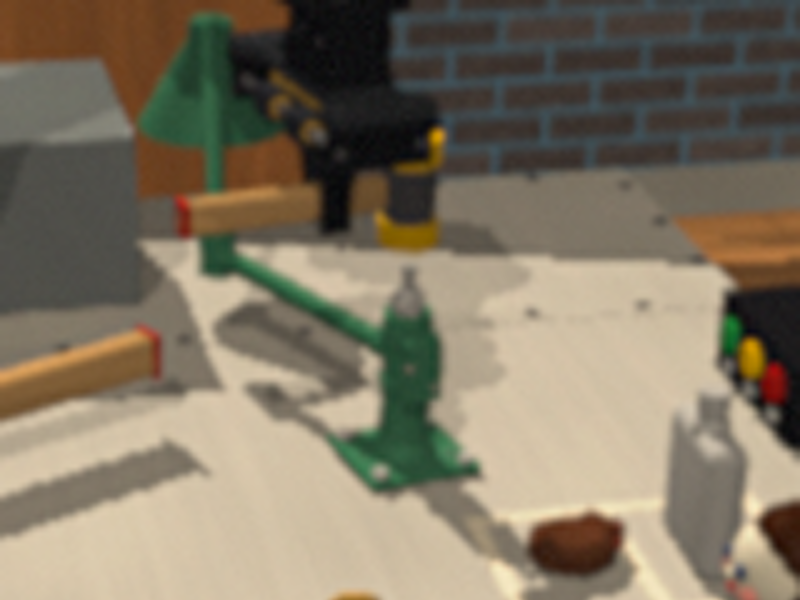

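View pics/t3.png

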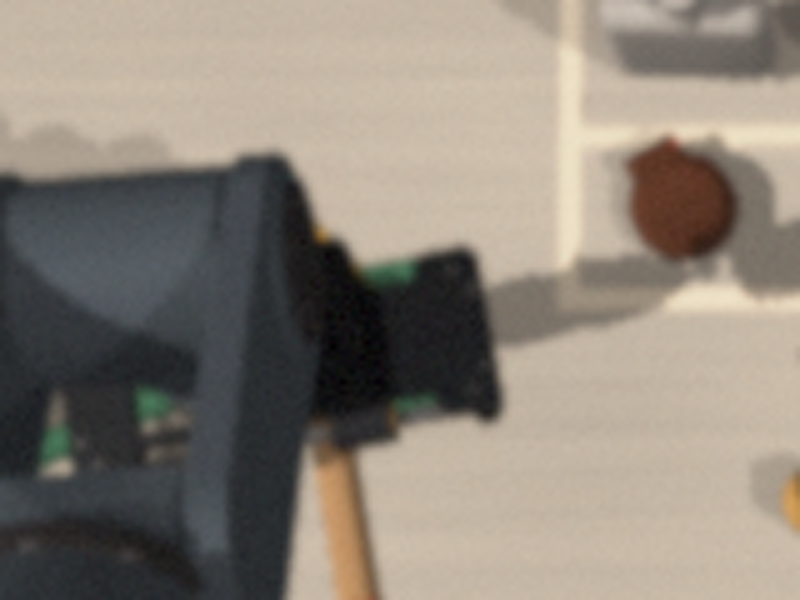

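Emit:
step_arm --pt "1 0.15 0.03 0 0 0 0" --pt "1 0.1 0.02 0.1 0 0 0" --pt "1 0 0 0.2 0 0 0" --pt "1 0 0 0.2 0 0 0" --pt "1 0 0 0.2 0 0 0" --pt "1 0 0 0.15 0 0 0" --pt "1 0 0 0.1 0 0 0" --pt "1 0 0 0.05 0 0 0" --pt "1 0 0 0 0 0 0" --pt "1 0 0 0 0 0 0"

```text
time: 11.4
position: [0.5101, 0.1551, 0.3539]
tool_rot: [0.637, 0.771, -0.0, -0.0]
ft_force: [-4.6, -0.9, 3.5]
grip_width: 0.0178
```

```bash
python3 -c "
from plan import *
st()"
```

```text
t 11.4 p [0.5101 0.1551 0.3539] yaw 100.84 z [-7.e-04 -2.e-04 -1.e+00] F [-4.55 -0.85  3.47] M [-0.04   0.537 -0.075] w 0.0178 q [ 0.09  0.47  1.71 -0.    0.95 -1.67]
```

Emit:
step_arm --pt "1 0 0 0.1 0 0 0" --pt "1 0 0 0.1 0 0 0" --pt "1 0 0 0.1 0 0 0" --pt "1 0 0 0 0 0 0" --pt "1 0 0 0 0 0 0" --pt "1 0 0 0 0 0 0" --pt "1 0 0 0 0 0 0" --pt "1 0 0 0 0 0 0" --pt "1 0 0 0 0 0 0" --pt "1 0 0 0 0 0 0"

```text
time: 12.4
position: [0.5105, 0.1552, 0.3462]
tool_rot: [0.637, 0.771, -0.0, -0.0]
ft_force: [-3.4, -1.3, 2.3]
grip_width: 0.0173
```

```bash
python3 -c "
from plan import *
from rig import eyes
import cv2
st()
i=eyes.camera_info('side');p,d=eyes.camera('side')
np.savez('pics/s4.npz',p=p,d=d,**i);cv2.imwrite('pics/s4.png',cv2.resize(p[120:200,280:380],None,fx=7,fy=7,interpolation=2)[:600,:,::-1])"
```

```text
t 12.4 p [0.5105 0.1552 0.3462] yaw 100.83 z [-0.  0. -1.] F [-3.38 -1.29  2.29] M [-0.097  0.613 -0.01 ] w 0.0173 q [ 0.09  0.49  1.72  0.    0.93 -1.67]
```

View pics/s4.png

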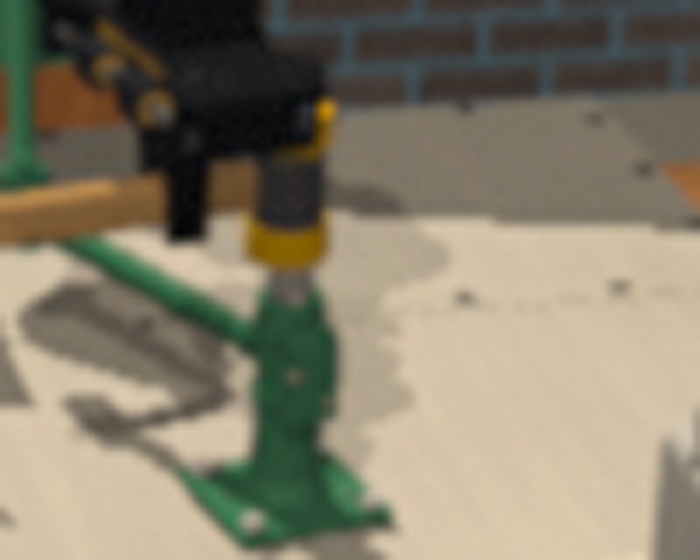

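Emit:
step_arm --pt "1 0 0 0.06 0 0 0" --pt "1 0 0 0.06 0 0 0" --pt "1 0 0 0.06 0 0 0" --pt "1 0 0 0 0 0 0" --pt "1 0 0 0 0 0 0" --pt "1 0 0 0 0 0 0" --pt "1 0 0 0 0 0 0" --pt "1 0 0 0 0 0 0" --pt "1 0 0 0 0 0 0" --pt "1 0 0 0 0 0 0"

```text
time: 13.45
position: [0.5095, 0.155, 0.3428]
tool_rot: [0.637, 0.771, -0.001, -0.0]
ft_force: [-8.5, -1.9, 11.2]
grip_width: 0.0178
```

```bash
python3 -c "
from plan import *
st()
"
```

```text
t 13.45 p [0.5095 0.155  0.3428] yaw 100.85 z [-1.8e-03 -7.0e-04 -1.0e+00] F [-8.5  -1.94 11.17] M [-0.265  1.023 -0.017] w 0.0178 q [ 0.09  0.49  1.73 -0.    0.93 -1.67]
```

Emit:
step_arm --pt "1 0 0 0.06 0 0 0" --pt "1 0 0 0.04 0 0 0" --pt "1 0 0 0 0 0 0" --pt "1 0 0 0 0 0 0" --pt "1 0 0 -0.2 0 0 0" --pt "1 0 0 -0.6 0 0 0" --pt "1 0 0 -0.8 0 0 0" --pt "1 0 0 -0.6 0 0 0" --pt "1 0 0 -0.2 0 0 0" --pt "1 0 0 0 0 0 0"

```text
time: 14.45
position: [0.5111, 0.1552, 0.3995]
tool_rot: [0.637, 0.771, 0.001, 0.001]
ft_force: [0.2, -0.3, -2.8]
grip_width: 0.0173
```

```bash
cat > w.py <<'E'
import sys
from plan import *
from rig import eyes
import cv2
def snap(n,f,crop=None,k=1):
    i=eyes.camera_info(n);p,d=eyes.camera(n); np.savez(f'pics/{f}.npz',p=p,d=d,**i)
    q=p if crop is None else cv2.resize(p[crop[0]:crop[1],crop[2]:crop[3]],None,fx=k,fy=k,interpolation=2)
    cv2.imwrite(f'pics/{f}.png',q[:,:,::-1])
E
python3 -c "
from w import *
st()
snap('side','s5',(100,190,280,380),6); snap('wrist','w5')
from h import *
p,d,K,R,t=load('pics/w5.npz'); P=cloud(d,K,R,t)
m=np.zeros(d.shape,bool); m[34:220,310:338]=1
X=P[m&(d>0)&(P[...,2]>.15)]; o=status.get_obs()['position']; print(o)
s=(X-o)@[.9825,.187,0]; k=(s<-.03)&(s>-.11); a=np.polyfit(s[k],X[k,2],1); print('slope',np.degrees(np.arctan(a[0])),a[1],k.sum())
"
```

```text
t 14.45 p [0.5111 0.1552 0.3995] yaw 100.83 z [ 2.6e-03  3.0e-04 -1.0e+00] F [ 0.22 -0.35 -2.77] M [ 0.054  0.162 -0.06 ] w 0.0173 q [ 0.09  0.41  1.67  0.    1.06 -1.67]
[0.51039354 0.15516326 0.3983101 ]
slope 3.8144906337388664 0.24809857851784042 4954
```

View pics/s5.png

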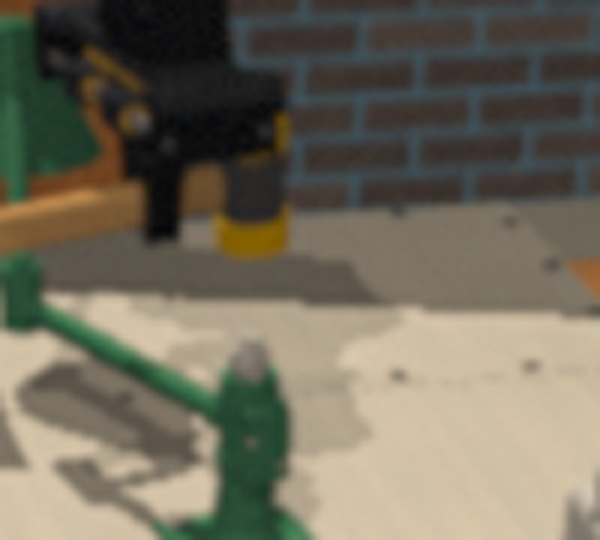

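```bash
python3 -c "
from plan import *
import plan as pl
base=pl.down
pl.down=lambda y: base(y)*Ro.from_rotvec([np.radians(4.0),0,0])
plan([(.511,.155,.40,100.8),(.452,-.235,.37,100.8),(.452,-.235,.225,100.8)],[2,19,9],1)"
```

```text
0
[[1,-0.01,0.01,-0.03,0.25,0.0,0.0],[1,0.0,0.01,-0.04,0.24,0.0,0.0],[1,-0.78,-0.27,0.08,0.0,0.0,0.0],[1,-0.79,-0.27,0.08,0.0,0.0,0.0],[1,-0.78,-0.27,0.09,0.0,0.0,0.0],[1,-0.78,-0.27,0.08,0.0,0.0,0.0],[1,-0.79,-0.28,0.08,0.0,0.0,0.0],[1,-0.78,-0.27,0.08,0.0,0.0,0.0],[1,-0.78,-0.27,0.09,0.0,0.0,0.0],[1,-0.79,-0.27,0.08,0.0,0.0,0.0]]
10
[[1,-0.78,-0.27,0.08,0.0,0.0,0.0],[1,-0.78,-0.27,0.08,0.0,0.0,0.0],[1,-0.78,-0.27,0.08,0.0,0.0,0.0],[1,-0.79,-0.27,0.09,0.0,0.0,0.0],[1,-0.78,-0.27,0.08,0.0,0.0,0.0],[1,-0.78,-0.28,0.08,0.0,0.0,0.0],[1,-0.79,-0.27,0.08,0.0,0.0,0.0],[1,-0.78,-0.27,0.08,0.0,0.0,0.0],[1,-0.78,-0.27,0.09,0.0,0.0,0.0],[1,-0.79,-0.27,0.08,0.0,0.0,0.0]]
20
[[1,-0.78,-0.27,0.08,0.0,0.0,0.0],[1,0.0,0.04,0.64,0.0,0.0,0.0],[1,0.0,0.05,0.65,0.0,0.0,0.0],[1,0.0,0.04,0.64,0.0,0.0,0.0],[1,0.0,0.05,0.64,0.0,0.0,0.0],[1,0.0,0.04,0.64,0.0,0.0,0.0],[1,0.0,0.05,0.65,0.0,0.0,0.0],[1,0.0,0.04,0.64,0.0,0.0,0.0],[1,0.0,0.05,0.64,0.0,0.0,0.0],[1,0.0,0.04,0.65,0.0,0.0,0.0]]
max 0.79 end [ 0.452  -0.235   0.2249]
```

Emit:
step_arm --pt "1 -0.1 0 0 0.24 0 0" --pt "1 -0.4 -0.1 0 0.24 0 0" --pt "1 -0.8 -0.28 0.08 0 0 0" --pt "1 -0.8 -0.28 0.08 0 0 0" --pt "1 -0.8 -0.28 0.08 0 0 0" --pt "1 -0.8 -0.28 0.08 0 0 0" --pt "1 -0.8 -0.28 0.08 0 0 0" --pt "1 -0.8 -0.28 0.08 0 0 0" --pt "1 -0.8 -0.28 0.08 0 0 0" --pt "1 -0.8 -0.28 0.08 0 0 0"

```text
time: 15.55
position: [0.4842, -0.0263, 0.386]
tool_rot: [0.637, 0.77, -0.026, -0.022]
ft_force: [0.3, -0.3, -3.4]
grip_width: 0.0176
```

Emit:
step_arm --pt "1 -0.8 -0.28 0.08 0 0 0" --pt "1 -0.8 -0.28 0.08 0 0 0" --pt "1 -0.8 -0.28 0.08 0 0 0" --pt "1 -0.8 -0.28 0.08 0 0 0" --pt "1 -0.8 -0.28 0.2 0 0 0" --pt "1 -0.8 -0.28 0.4 0 0 0" --pt "1 -0.8 -0.25 0.6 0 0 0" --pt "1 -0.8 -0.2 0.6 0 0 0" --pt "1 -0.6 -0.1 0.6 0 0 0" --pt "1 -0.3 0 0.6 0 0 0"

```text
time: 16.55
position: [0.4587, -0.2178, 0.3066]
tool_rot: [0.637, 0.77, -0.026, -0.021]
ft_force: [-0.0, 0.6, -2.5]
grip_width: 0.0175
```

```bash
python3 -c "
from w import *
st()
snap('top','t6',(120,220,150,290),5)
from h import *
p,d,K,R,t=load('pics/t6.npz'); P=cloud(d,K,R,t)
X=P[150:172,186:206].reshape(-1,3); X=X[X[:,2]>.12]; print(len(X)); print(X[X[:,2]>.135].mean(0),np.sort(X[:,2]).round(4)[-30:])
"
```

```text
t 16.55 p [ 0.4587 -0.2178  0.3066] yaw 100.75 z [-0.0656 -0.0129 -0.9978] F [-0.01  0.63 -2.47] M [ 0.019  0.127 -0.006] w 0.0175 q [-0.65  0.53  1.8  -0.07  0.86 -2.37]
122
[0.55103113 0.14165235 0.23981944] [0.1406 0.1409 0.1409 0.1411 0.1412 0.1415 0.1418 0.1419 0.1419 0.1422
 0.1423 0.1424 0.1428 0.1438 0.144  0.144  0.1441 0.1445 0.1451 0.1453
 0.1461 0.1463 0.7957 0.7994 0.8003 0.802  0.8045 0.8046 0.8051 1.3947]
```

View pics/t6.png

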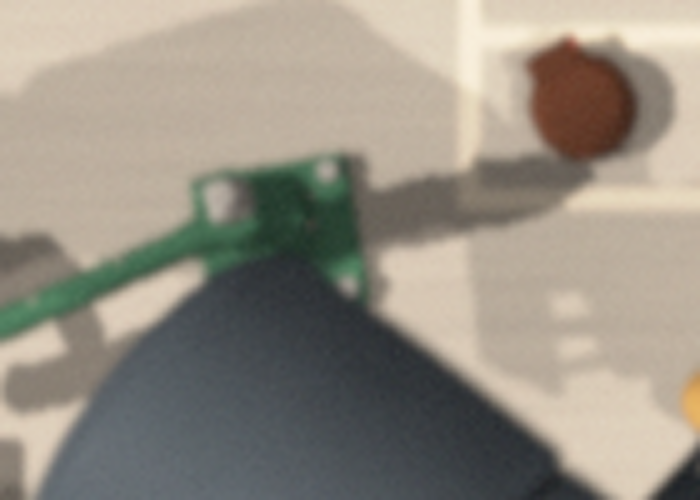

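Emit:
step_arm --pt "1 -0.2 0.05 0.6 0 0 0" --pt "1 0 0.05 0.6 0 0 0" --pt "1 0 0.04 0.6 0 0 0" --pt "1 0 0.04 0.6 0 0 0" --pt "1 0 0.04 0.5 0 0 0" --pt "1 0 0 0.3 0 0 0" --pt "1 0 0 0.1 0 0 0" --pt "1 0 0 0 0 0 0" --pt "1 0 0 0 0 0 0" --pt "1 0 0 0 0 0 0"

```text
time: 17.6
position: [0.4598, -0.2212, 0.226]
tool_rot: [0.637, 0.77, -0.026, -0.021]
ft_force: [-0.3, -0.2, -3.3]
grip_width: 0.0176
```

```bash
python3 -c "
from w import *
st()
snap('side','s7',(190,290,260,400),5)
snap('wrist','w7')
from h import *
p,d,K,R,t=load('pics/w7.npz'); P=cloud(d,K,R,t)
m=np.zeros(d.shape,bool); m[34:220,310:338]=1
o=status.get_obs()['position']
X=P[m&(d>0)&(P[...,2]>.03)&(P[...,2]<.1)]
s=(X-o)@[.9825,.187,0]; k=(s<-.05)&(s>-.11); a=np.polyfit(s[k],X[k,2],1); print('slope',np.degrees(np.arctan(a[0])),a[1],k.sum())
"
```

```text
t 17.6 p [ 0.4598 -0.2212  0.226 ] yaw 100.83 z [-0.0647 -0.0134 -0.9978] F [-0.32 -0.25 -3.32] M [ 0.003  0.108 -0.03 ] w 0.0176 q [-0.66  0.68  1.84 -0.08  0.67 -2.35]
slope 0.028219609096049314 0.0756195003791844 4055
```

View pics/s7.png

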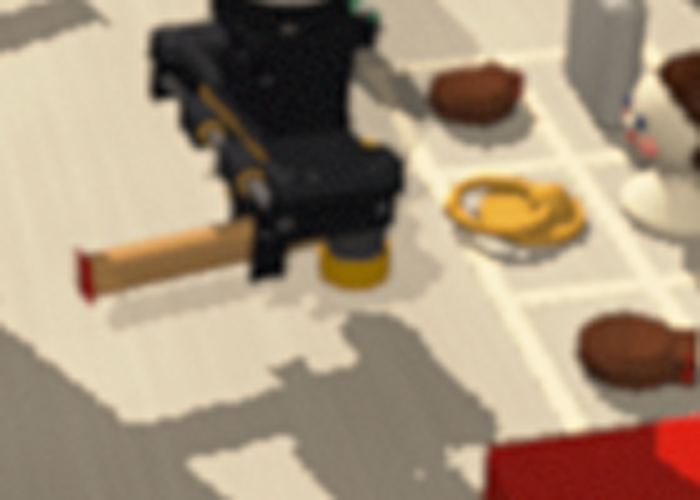

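Emit:
step_arm --pt "1 0 0.03 0.4 0 0 0" --pt "1 0 0.02 0.3 0 0 0" --pt "1 0 0 0.13 0 0 0" --pt "1 0 0 0.06 0 0 0" --pt "1 0 0 0.03 0 0 0" --pt "1 0 0 0.02 0 0 0" --pt "1 0 0 0.02 0 0 0" --pt "1 0 0 0 0 0 0" --pt "1 0 0 0 0 0 0" --pt "1 0 0 0 0 0 0"

```text
time: 18.7
position: [0.4587, -0.2209, 0.2022]
tool_rot: [0.637, 0.77, -0.026, -0.022]
ft_force: [-3.9, 0.6, 6.6]
grip_width: 0.0176
```

```bash
python3 -c "
from w import *
st()"
```

```text
t 18.7 p [ 0.4587 -0.2209  0.2022] yaw 100.84 z [-0.067  -0.0122 -0.9977] F [-3.91  0.6   6.6 ] M [0.198 0.563 0.012] w 0.0176 q [-0.66  0.72  1.85 -0.09  0.62 -2.34]
```

Emit:
step_arm --pt "1 0 0 -0.03 0 0 0" --pt "-1 0 0 0 0 0 0" --pt "-1 0 0 0 0 0 0" --pt "-1 0 0 0 0 0 0" --pt "-1 0 0 0 0 0 0" --pt "-1 0 0 -0.2 0 0 0" --pt "-1 0 0 -0.5 0 0 0" --pt "-1 0 0 -0.8 0 0 0" --pt "-1 0 0 -1 0 0 0" --pt "-1 0 0 -1 0 0 0"

```text
time: 19.7
position: [0.465, -0.2199, 0.291]
tool_rot: [0.637, 0.77, -0.026, -0.021]
ft_force: [-0.4, -0.6, 0.7]
grip_width: 0.0813
```

```bash
python3 -c "
from w import *
st()
snap('side','s8',(190,290,260,400),5)
snap('top','t8',(120,270,190,380),4)
"
```

```text
t 19.7 p [ 0.465  -0.2199  0.291 ] yaw 100.83 z [-0.0655 -0.0127 -0.9978] F [-0.4  -0.62  0.69] M [ 0.094 -0.085 -0.029] w 0.0813 q [-0.65  0.56  1.8  -0.07  0.83 -2.36]
```

View pics/s8.png

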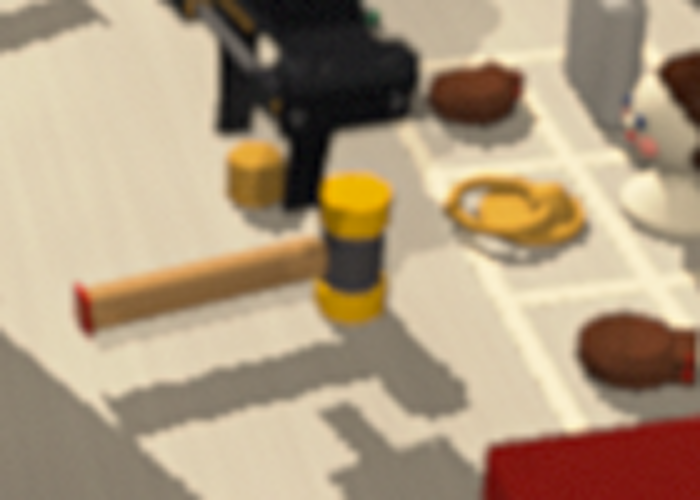

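View pics/t8.png

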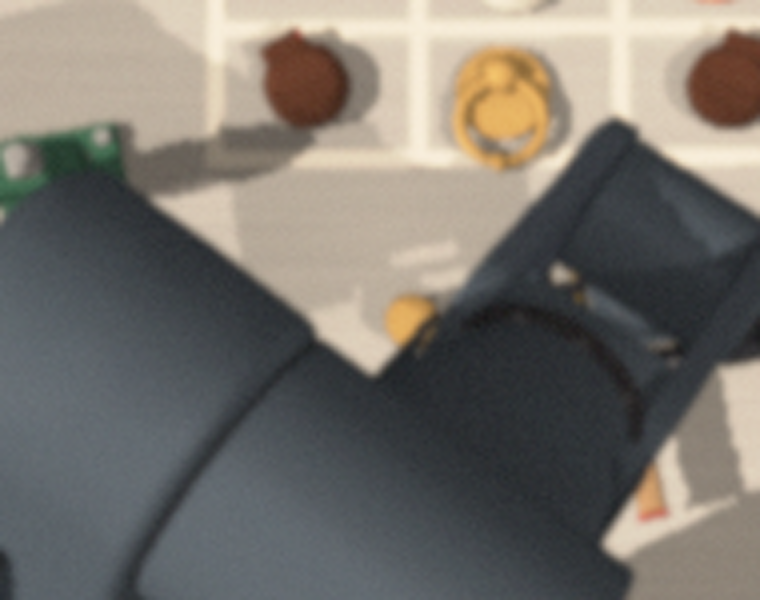

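```bash
python3 -c "
from w import *
plan([(.506,-.097,.285,60)],[8],-1)
"
```

```text
0
[[-1,0.57,0.31,0.02,-0.05,0.02,0.64],[-1,0.6,0.26,0.02,-0.05,0.03,0.64],[-1,0.61,0.21,0.03,-0.05,0.02,0.63],[-1,0.63,0.15,0.03,-0.05,0.03,0.64],[-1,0.65,0.1,0.03,-0.05,0.02,0.64],[-1,0.64,0.04,0.03,-0.05,0.03,0.64],[-1,0.65,-0.03,0.04,-0.05,0.02,0.64],[-1,0.65,-0.08,0.04,-0.05,0.03,0.63]]
max 0.65 end [ 0.5059 -0.0969  0.285 ]
```

Emit:
step_arm --pt "-1 0.57 0.31 -0.02 -0.05 0.02 0.64" --pt "-1 0.6 0.26 0.02 -0.05 0.03 0.64" --pt "-0.6 0.61 0.21 0.03 -0.05 0.02 0.64" --pt "-0.6 0.63 0.15 0.03 -0.05 0.03 0.64" --pt "-0.6 0.65 0.1 0.03 -0.05 0.02 0.64" --pt "-0.6 0.64 0.04 0.03 -0.05 0.03 0.64" --pt "-0.6 0.65 -0.03 0.04 -0.05 0.02 0.64" --pt "-0.6 0.65 -0.08 0.04 -0.05 0.03 0.64" --pt "-0.6 0 0 0 0 0 0" --pt "-0.6 0 0 0 0 0 0"

```text
time: 20.8
position: [0.5048, -0.0963, 0.2824]
tool_rot: [0.866, 0.5, -0.002, -0.004]
ft_force: [-1.2, -0.6, -0.3]
grip_width: 0.0698
```

```bash
python3 -c "
from w import *
st()
snap('wrist','w9')
"
```

```text
t 20.8 p [ 0.5048 -0.0963  0.2824] yaw 60.02 z [-0.0077  0.0049 -1.    ] F [-1.22 -0.65 -0.28] M [-0.074  0.016 -0.019] w 0.0698 q [-0.41  0.57  1.82  0.    0.76 -1.46]
```

View pics/w9.png

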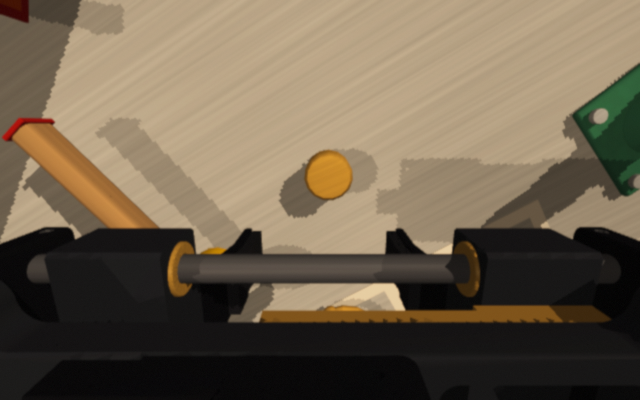

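```bash
python3 -c "
from w import *
from h import *
p,d,K,R,t=load('pics/w9.npz'); P=cloud(d,K,R,t)
m=np.zeros(d.shape,np.uint8); m[140:210,295:365]=1
m&=((P[...,2]>.025)&(P[...,2]<.036)).astype(np.uint8)
M=cv2.moments(m,True); u,v=M['m10']/M['m00'],M['m01']/M['m00']; print(u,v,M['m00'],np.median(P[m>0],0), ray(u,v,.03,K,R,t))
(cx,cy),r=cv2.minEnclosingCircle(np.argwhere(m)[:,::-1].astype(np.float32)); print(cx,cy,r,ray(cx,cy,.03,K,R,t), r/K[0,0]*np.median(d[m>0])*2)
st()
plan([(*ray(u,v,.03,K,R,t)[:2],.22,60)],[5],-.6)
"
```

```text
328.26787678767874 175.96974697469747 1818.0 [ 0.47941749 -0.07821285  0.0304399 ] [ 0.47947481 -0.07828482  0.03      ]
328.1055908203125 176.08750915527344 24.280994415283203 [ 0.47949182 -0.07843753  0.03      ] 0.0370834173022453
t 20.85 p [ 0.5048 -0.0967  0.2824] yaw 59.95 z [-0.0075  0.0049 -1.    ] F [ 0.2  -0.06 -0.26] M [-0.005  0.031 -0.023] w 0.0698 q [-0.41  0.57  1.82  0.    0.76 -1.46]
0
[[-0.6,0.03,-0.24,0.5,-0.01,0.0,0.0],[-0.6,0.02,-0.25,0.5,-0.02,0.0,0.0],[-0.6,0.03,-0.25,0.5,-0.01,0.0,0.0],[-0.6,0.02,-0.24,0.5,-0.01,0.0,0.0],[-0.6,0.03,-0.25,0.5,-0.01,0.0,-0.01]]
max 0.5 end [ 0.4795 -0.0783  0.2201]
```

Emit:
step_arm --pt "-0.6 0.03 -0.4 0.1 -0.03 0 0" --pt "-0.6 0.03 -0.4 0.3 -0.03 0 0" --pt "-0.6 0.03 -0.3 0.5 0 0 0" --pt "-0.6 0.03 -0.12 0.6 0 0 0" --pt "-0.6 0 0 0.6 0 0 0" --pt "-0.6 0 0 0.5 0 0 0" --pt "-0.6 0 0 0.5 0 0 0" --pt "-0.6 0 0 0.2 0 0 0" --pt "-0.6 0 0 0 0 0 0" --pt "-0.6 0 0 0 0 0 0"

```text
time: 21.85
position: [0.4802, -0.0785, 0.2003]
tool_rot: [0.867, 0.499, 0.0, -0.0]
ft_force: [-0.4, -0.0, 0.7]
grip_width: 0.0696
```

```bash
python3 -c "
from w import *
st()
plan([(.4795,-.0783,.1855,60)],[3],-.6)
"
```

```text
t 21.85 p [ 0.4802 -0.0785  0.2003] yaw 59.85 z [ 4.e-04  8.e-04 -1.e+00] F [-0.39 -0.02  0.75] M [ 0.019 -0.007 -0.014] w 0.0696 q [-0.39  0.71  1.92  0.    0.51 -1.44]
0
[[-0.6,0.0,-0.01,0.2,0.0,0.0,-0.01],[-0.6,-0.01,-0.01,0.19,0.0,0.0,0.0],[-0.6,0.0,-0.01,0.2,0.0,-0.01,-0.01]]
max 0.2 end [ 0.4794 -0.0783  0.1855]
```

Emit:
step_arm --pt "-0.6 0 -0.02 0.3 0 0 0" --pt "-0.6 0 0 0.2 0 0 0" --pt "-0.6 0 0 0.08 0 0 0" --pt "-0.6 0 0 0 0 0 0" --pt "1 0 0 0 0 0 0" --pt "1 0 0 0 0 0 0" --pt "1 0 0 0 0 0 0" --pt "1 0 0 0 0 0 0" --pt "1 0 0 0 0 0 0" --pt "1 0 0 0 0 0 0" --squeeze 50

```text
time: 22.85
position: [0.4797, -0.0781, 0.1857]
tool_rot: [0.867, 0.499, 0.0, -0.0]
ft_force: [0.4, -0.3, -0.0]
grip_width: 0.0373
```

```bash
python3 -c "
from w import *
st()
plan([(.5,-.05,.33,60),(.57,.10,.36,60)],[6,9],1)
"
```

```text
t 22.85 p [ 0.4797 -0.0781  0.1857] yaw 59.84 z [ 3.e-04  9.e-04 -1.e+00] F [ 0.37 -0.32 -0.01] M [0.027 0.004 0.038] w 0.0373 q [-0.39  0.74  1.93  0.    0.48 -1.44]
0
[[1,0.23,0.02,-0.96,0.0,0.0,0.0],[1,0.23,0.03,-0.96,0.0,0.0,-0.01],[1,0.23,0.02,-0.96,0.0,0.0,0.0],[1,0.23,0.02,-0.97,0.0,0.0,0.0],[1,0.24,0.03,-0.96,0.0,-0.01,-0.01],[1,0.22,0.02,-0.96,0.0,0.0,0.0],[1,0.73,-0.06,-0.13,0.0,0.0,0.0],[1,0.74,-0.07,-0.14,0.0,0.0,0.0],[1,0.73,-0.06,-0.13,0.0,0.0,0.0],[1,0.73,-0.07,-0.13,0.0,0.0,0.0]]
10
[[1,0.74,-0.06,-0.14,0.0,0.0,0.0],[1,0.73,-0.06,-0.13,0.0,0.0,0.0],[1,0.73,-0.07,-0.14,0.0,0.0,0.0],[1,0.74,-0.06,-0.13,0.0,0.0,0.0],[1,0.73,-0.07,-0.13,0.0,0.0,0.0]]
max 0.97 end [0.5699 0.1    0.3599]
```

```bash
python3 -c "
from w import *
plan([(.485,-.07,.30,60),(.616,.142,.375,60)],[6,14],1)
"
```

```text
0
[[1,0.07,0.0,-0.76,0.0,0.0,0.0],[1,0.06,0.01,-0.76,0.0,0.0,-0.01],[1,0.07,0.0,-0.77,0.0,0.0,0.0],[1,0.06,0.0,-0.76,0.0,0.0,0.0],[1,0.07,0.01,-0.76,0.0,-0.01,-0.01],[1,0.06,0.0,-0.76,0.0,0.0,0.0],[1,0.71,0.02,-0.21,0.0,0.0,0.0],[1,0.71,0.02,-0.22,0.0,0.0,0.0],[1,0.71,0.02,-0.21,0.0,0.0,0.0],[1,0.72,0.03,-0.22,0.0,0.0,0.0]]
10
[[1,0.71,0.02,-0.21,0.0,0.0,0.0],[1,0.71,0.02,-0.22,0.0,0.0,0.0],[1,0.71,0.02,-0.21,0.0,0.0,0.0],[1,0.71,0.02,-0.22,0.0,0.0,0.0],[1,0.71,0.02,-0.21,0.0,0.0,0.0],[1,0.72,0.02,-0.22,0.0,0.0,0.0],[1,0.71,0.02,-0.21,0.0,0.0,0.0],[1,0.71,0.03,-0.22,0.0,0.0,0.0],[1,0.71,0.02,-0.21,0.0,0.0,0.0],[1,0.71,0.02,-0.21,0.0,0.0,0.0]]
max 0.77 end [0.616  0.1419 0.3749]
```

Emit:
step_arm --pt "1 0 0 -0.4 0 0 0" --pt "1 0.1 0 -0.8 0 0 0" --pt "1 0.1 0 -0.8 0 0 0" --pt "1 0.1 0 -0.8 0 0 0" --pt "1 0.1 0 -0.8 0 0 0" --pt "1 0.3 0 -0.8 0 0 0" --pt "1 0.5 0.02 -0.5 0 0 0" --pt "1 0.7 0.02 -0.25 0 0 0" --pt "1 0.75 0.02 -0.25 0 0 0" --pt "1 0.75 0.02 -0.25 0 0 0"

```text
time: 23.85
position: [0.5239, -0.0051, 0.328]
tool_rot: [0.867, 0.499, 0.0, -0.0]
ft_force: [0.5, -0.1, -0.5]
grip_width: 0.0369
```

Emit:
step_arm --pt "1 0.75 0.02 -0.25 0 0 0" --pt "1 0.75 0.02 -0.25 0 0 0" --pt "1 0.75 0.02 -0.25 0 0 0" --pt "1 0.75 0.02 -0.25 0 0 0" --pt "1 0.75 0.02 -0.25 0 0 0" --pt "1 0.75 0.02 -0.2 0 0 0" --pt "1 0.75 0.02 -0.1 0 0 0" --pt "1 0.6 0.02 0 0 0 0" --pt "1 0.3 0 0 0 0 0" --pt "1 0 0 0 0 0 0"

```text
time: 24.85
position: [0.6047, 0.1258, 0.3657]
tool_rot: [0.866, 0.499, 0.0, -0.0]
ft_force: [0.2, 0.2, -1.2]
grip_width: 0.0375
```

```bash
python3 -c "
from w import *
st()
snap('wrist','w10')
snap('side','s10',(90,190,260,380),6)
"
```

```text
t 24.85 p [0.6047 0.1258 0.3657] yaw 59.91 z [-4.e-04  8.e-04 -1.e+00] F [ 0.22  0.22 -1.16] M [ 0.003 -0.028  0.001] w 0.0375 q [ 0.02  0.56  1.49  0.    1.09 -1.02]
```

View pics/w10.png

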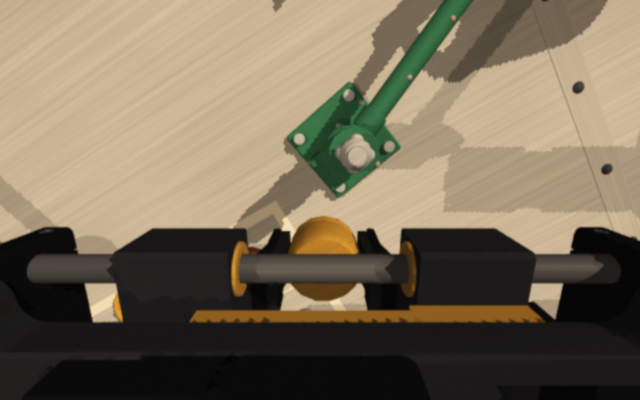

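View pics/s10.png

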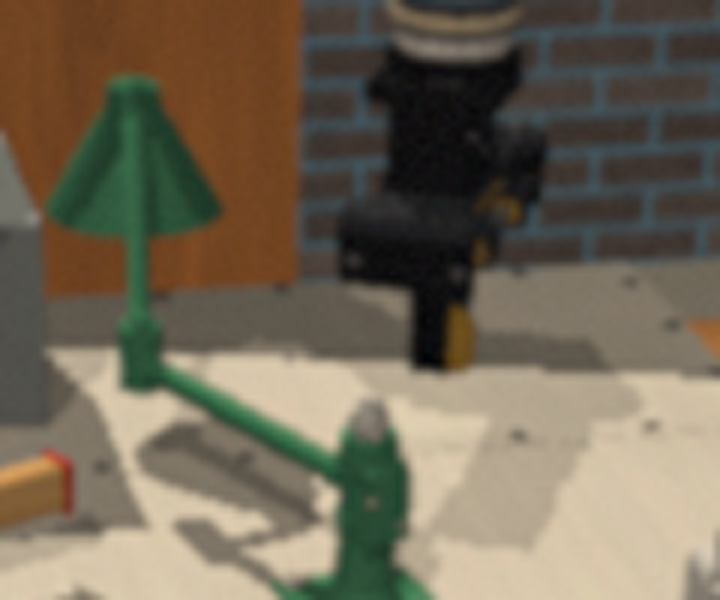

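```bash
python3 -c "
from w import *
from h import *
p,d,K,R,t=load('pics/w10.npz'); P=cloud(d,K,R,t)
cv2.imwrite('pics/w10z.png',cv2.resize(p[110:310,260:400],None,fx=4,fy=3,interpolation=2)[:,:,::-1])
w=P[130:180,335:385]
for lo,hi in((.139,.150),(.1365,.150),(.118,.1225)):
    m=np.zeros(d.shape,np.uint8); m[120:195,320:400]=1; m&=((P[...,2]>lo)&(P[...,2]<hi)).astype(np.uint8)
    M=cv2.moments(m,True); u,v=M['m10']/M['m00'],M['m01']/M['m00'];zz=np.median(P[m>0][:,2]); print(lo,u,v,M['m00'],zz,ray(u,v,zz,K,R,t), 'diam',2*np.sqrt(M['m00']/np.pi)/K[0,0]*np.median(d[m>0]))
m=np.zeros(d.shape,bool); m[205:305,280:370]=1; m&=abs(P[...,2]-.21)<.006
X=P[m]; print('cap top',len(X),np.median(X,0),X.min(0),X.max(0))
tu=P[210:256,325]; print(tu[:,2].round(3))
h=cv2.cvtColor(p,cv2.COLOR_RGB2HSV)
"
```

```text
0.139 356.55913978494624 155.29677419354837 465.0 0.14304970815957152 [0.57391946 0.16789658 0.14304971] diam 0.015980576266540515
0.1365 356.14285714285717 154.96656534954408 658.0 0.14032895008661234 [0.57398732 0.16786973 0.14032895] diam 0.019148898769799937
0.118 352.20923076923077 150.50666666666666 975.0 0.12074978068792144 [0.57256871 0.16770467 0.12074978] diam 0.025486728631922542
cap top 2169 [0.5985768  0.12698637 0.20992914] [0.58432236 0.10394772 0.20400937] [0.62403464 0.14971876 0.21493805]
[0.    0.001 0.    0.001 0.    0.    0.182 0.184 0.185 0.185 0.189 0.191
 0.192 0.193 0.195 0.197 0.198 0.201 0.202 0.202 0.205 0.204 0.208 0.207
 0.209 0.208 0.209 0.209 0.21  0.209 0.21  0.209 0.211 0.21  0.211 0.211
 0.21  0.211 0.21  0.211 0.211 0.211 0.21  0.211 0.266 0.268]
```

View pics/w10z.png

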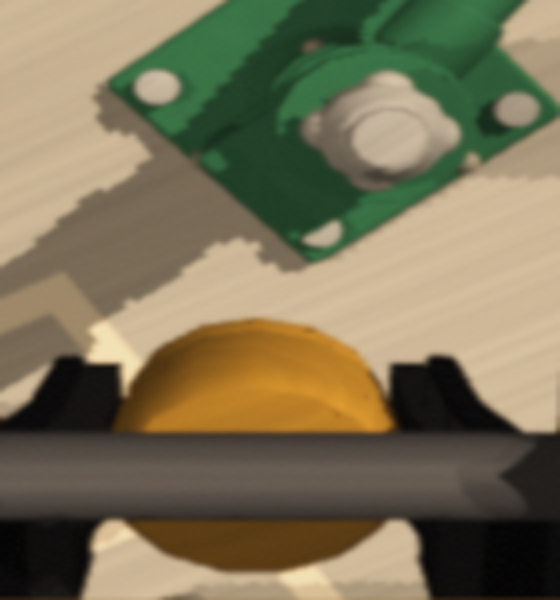

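```bash
python3 -c "
from w import *
from h import *
p,d,K,R,t=load('pics/w10.npz'); P=cloud(d,K,R,t)
z0=.2103
m=np.zeros(d.shape,np.uint8); m[205:310,280:375]=1; h=cv2.cvtColor(p,cv2.COLOR_RGB2HSV)
m&=((P[...,2]>.2070)&(P[...,2]<.218)&(h[...,1]>120)).astype(np.uint8)
cnt=np.argwhere(m)
pts=[]
for u in range(285,365):
    c=np.where(m[:,u])[0]
    if len(c)>1: pts.append((u,c.min()-.5,c.max()+.5))
for u,a,b in pts[::8]: print(u,a,b)
y=np.array([.866,-.5]);x=np.array([.5,.866]);o=np.array([.6047,.1258])
E=[]
for u,a,b in pts:
    for v in (a,b):
        q=ray(u,v,z0,K,R,t)[:2]-o; q=(q@x,q@y)
        E.append(q)
E=np.array(E); bar=lambda q:0
import scipy.optimize as so
# keep pts near radius 19
c=np.array([0,0.])
f=lambda c: so.minimize
r=so.least_squares(lambda c:np.hypot(*(E-c).T)-.019,[0,0],loss='soft_l1',f_scale=.0005); print('cap centre tool x,y',r.x, np.hypot(*(E-r.x).T).round(4)[::6])
pin=ray(357.4,156.2,.143,K,R,t); print('pin',pin, ((pin[:2]-o)@x,(pin[:2]-o)@y))
print((h[256-30:300,325]).tolist()[:3])
"
```

```text
291 249.5 251.5
299 240.5 291.5
307 234.5 296.5
315 232.5 299.5
323 232.5 299.5
331 232.5 299.5
339 234.5 296.5
347 240.5 292.5
355 247.5 284.5
cap centre tool x,y [-0.00143769 -0.00112392] [0.0174 0.0178 0.0178 0.0177 0.0173 0.0175 0.0179 0.018  0.0182 0.017
 0.0174 0.0179 0.018  0.0178 0.0176 0.0186 0.0186 0.018  0.0184 0.0181
 0.0181 0.0183 0.0186]
pin [0.5747213  0.16809451 0.143     ] (np.float64(0.02163769396310811), np.float64(-0.04710881170341806))
[[17, 202, 160], [17, 203, 161], [17, 202, 163]]
```

Emit:
step_arm --pt "1 0.2 -0.4 0 0 0 0" --pt "1 0.3 -0.6 0 0 0 0" --pt "1 0.3 -0.6 0 0 0 0" --pt "1 0.12 -0.25 0 0 0 0" --pt "1 0 0 0 0 0 0" --pt "1 0 0 0.2 0 0 0" --pt "1 0 0 0.4 0 0 0" --pt "1 0 0 0.3 0 0 0" --pt "1 0 0 0.2 0 0 0" --pt "1 0 0 0 0 0 0"

```text
time: 25.95
position: [0.5761, 0.1679, 0.3369]
tool_rot: [0.867, 0.499, -0.001, -0.001]
ft_force: [0.3, 0.7, -1.1]
grip_width: 0.0372
```

```bash
python3 -c "
from w import *
st()
plan([(.5761,.1687,.335,60)],[2],1)
"
```

```text
t 25.95 p [0.5761 0.1679 0.3369] yaw 59.81 z [-2.6e-03  6.0e-04 -1.0e+00] F [ 0.34  0.75 -1.06] M [-0.05   0.023  0.059] w 0.0372 q [ 0.1   0.58  1.56  0.    1.01 -0.95]
0
[[1,0.01,-0.01,0.04,-0.01,0.0,-0.01],[1,0.02,-0.01,0.04,-0.01,0.01,-0.01]]
max 0.04 end [0.576  0.1688 0.3349]
```

```bash
python3 -c "
from w import *
snap('side','s11',(110,190,285,365),7)
snap('wrist','w11',(100,310,240,410),3)
st()
"
```

```text
t 26.05 p [0.5764 0.1681 0.3381] yaw 59.83 z [-4.e-04  8.e-04 -1.e+00] F [-0.05  0.02 -1.5 ] M [-0.032  0.037  0.013] w 0.0371 q [ 0.1   0.58  1.56  0.    1.01 -0.95]
```

View pics/s11.png

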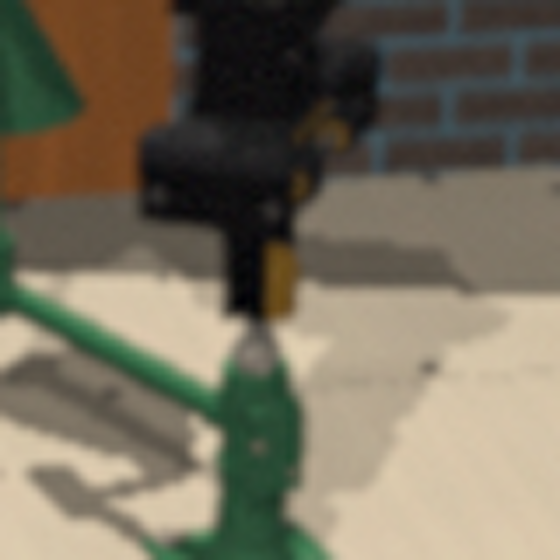

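View pics/w11.png

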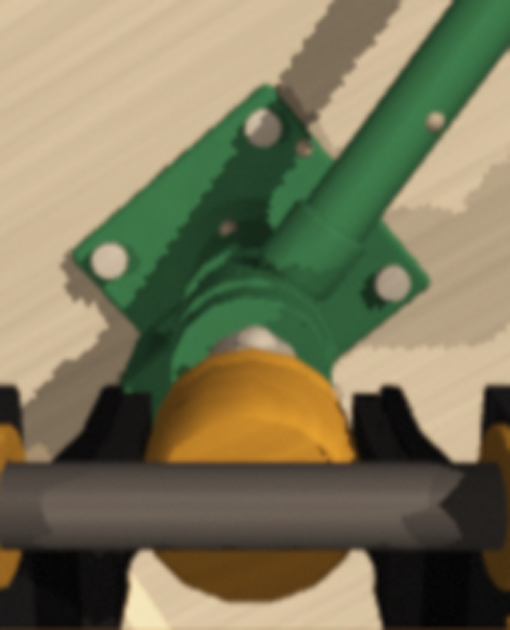

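Emit:
step_arm --pt "1 0.01 -0.02 0.1 0 0 0" --pt "1 0 0 0.15 0 0 0" --pt "1 0 0 0.15 0 0 0" --pt "1 0 0 0.1 0 0 0" --pt "1 0 0 0.1 0 0 0" --pt "1 0 0 0 0 0 0" --pt "1 0 0 0 0 0 0" --pt "1 0 0 0 0 0 0" --pt "1 0 0 0 0 0 0" --pt "1 0 0 0 0 0 0"

```text
time: 27.05
position: [0.576, 0.1688, 0.3235]
tool_rot: [0.867, 0.499, 0.0, -0.0]
ft_force: [-0.5, -0.5, -1.6]
grip_width: 0.0374
```

```bash
python3 -c "
from w import *
st()
"
```

```text
t 27.05 p [0.576  0.1688 0.3235] yaw 59.85 z [ 4.e-04  1.e-03 -1.e+00] F [-0.49 -0.52 -1.61] M [ 0.008  0.004 -0.007] w 0.0374 q [ 0.1   0.6   1.57  0.    0.97 -0.95]
```

Emit:
step_arm --pt "1 0 0 0.05 0 0 0" --pt "1 0 0 0.05 0 0 0" --pt "1 0 0 0.05 0 0 0" --pt "1 0 0 0.05 0 0 0" --pt "1 0 0 0 0 0 0" --pt "1 0 0 0 0 0 0" --pt "1 0 0 0 0 0 0" --pt "1 0 0 0 0 0 0" --pt "1 0 0 0 0 0 0" --pt "1 0 0 0 0 0 0"

```text
time: 28.05
position: [0.5755, 0.1688, 0.3183]
tool_rot: [0.867, 0.499, -0.0, -0.001]
ft_force: [-4.2, -0.0, 4.4]
grip_width: 0.0376
```

```bash
python3 -c "
from w import *
st()
"
```

```text
t 28.05 p [0.5755 0.1688 0.3183] yaw 59.85 z [-1.5e-03  8.0e-04 -1.0e+00] F [-4.18 -0.01  4.38] M [0.018 0.894 0.033] w 0.0376 q [ 0.1   0.6   1.58  0.    0.96 -0.95]
```

Emit:
step_arm --pt "1 -0.02 -0.035 0 0 0 0" --pt "1 0 0 0 0 0 0" --pt "1 0 0 0 0 0 0" --pt "1 0 0 0 0 0 0" --pt "1 0 0 0 0 0 0" --pt "1 0 0 0 0 0 0" --pt "1 0 0 0 0 0 0" --pt "1 0 0 0 0 0 0" --pt "1 0 0 0 0 0 0" --pt "1 0 0 0 0 0 0"

```text
time: 29.05
position: [0.575, 0.1688, 0.3184]
tool_rot: [0.867, 0.499, 0.0, -0.0]
ft_force: [-2.8, 0.7, 2.1]
grip_width: 0.0373
```

```bash
python3 -c "
from w import *
st()
"
```

```text
t 29.05 p [0.575  0.1688 0.3184] yaw 59.85 z [ 4.e-04  1.e-03 -1.e+00] F [-2.81  0.67  2.09] M [ 0.096  0.567 -0.05 ] w 0.0373 q [ 0.1   0.6   1.58  0.    0.96 -0.95]
```

Emit:
step_arm --pt "1 -0.02 -0.04 0 0 0 0" --pt "1 0 0 0.04 0 0 0" --pt "1 0 0 0.04 0 0 0" --pt "1 0 0 0 0 0 0" --pt "1 0 0 0 0 0 0" --pt "1 0 0 0 0 0 0" --pt "1 0 0 0 0 0 0" --pt "1 0 0 0 0 0 0" --pt "1 0 0 0 0 0 0" --pt "1 0 0 0 0 0 0"

```text
time: 30.05
position: [0.5744, 0.1689, 0.3174]
tool_rot: [0.867, 0.499, 0.001, 0.0]
ft_force: [-3.0, 0.7, 7.8]
grip_width: 0.0375
```

```bash
python3 -c "
from w import *
st()
"
```

```text
t 30.05 p [0.5744 0.1689 0.3174] yaw 59.85 z [ 0.0025  0.001  -1.    ] F [-2.96  0.68  7.79] M [0.126 0.512 0.034] w 0.0375 q [ 0.1   0.6   1.58  0.    0.96 -0.95]
```

Emit:
step_arm --pt "1 -0.015 -0.02 0.04 0 0 0" --pt "1 0 0 0.04 0 0 0" --pt "1 0 0 0.04 0 0 0" --pt "1 0 0 0.04 0 0 0" --pt "1 0 0 0 0 0 0" --pt "1 0 0 0 0 0 0" --pt "1 0 0 0 0 0 0" --pt "1 0 0 0 0 0 0" --pt "1 0 0 0 0 0 0" --pt "1 0 0 0 0 0 0"

```text
time: 31.05
position: [0.5738, 0.1688, 0.3125]
tool_rot: [0.867, 0.499, 0.001, 0.0]
ft_force: [1.7, 1.1, 2.7]
grip_width: 0.0376
```

```bash
python3 -c "
from w import *
st()
"
```

```text
t 31.05 p [0.5738 0.1688 0.3125] yaw 59.84 z [ 0.0022  0.0011 -1.    ] F [1.72 1.05 2.66] M [ 0.13  -0.222  0.007] w 0.0376 q [ 0.1   0.61  1.59  0.    0.95 -0.95]
```

Emit:
step_arm --pt "1 0 0 0.05 0 0 0" --pt "1 0 0 0.05 0 0 0" --pt "1 0 0 0.05 0 0 0" --pt "1 0 0 0.05 0 0 0" --pt "1 0 0 0.05 0 0 0" --pt "1 0 0 0 0 0 0" --pt "1 0 0 0 0 0 0" --pt "1 0 0 0 0 0 0" --pt "1 0 0 0 0 0 0" --pt "1 0 0 0 0 0 0"

```text
time: 32.05
position: [0.5732, 0.1688, 0.3059]
tool_rot: [0.867, 0.499, 0.0, -0.0]
ft_force: [3.6, 1.3, -6.0]
grip_width: 0.0375
```

```bash
python3 -c "
from w import *
st()
"
```

```text
t 32.05 p [0.5732 0.1688 0.3059] yaw 59.85 z [-1.e-04  8.e-04 -1.e+00] F [ 3.64  1.31 -5.98] M [ 0.151 -0.625 -0.024] w 0.0375 q [ 0.1   0.62  1.59  0.    0.93 -0.95]
```

Emit:
step_arm --pt "1 0.01 0.02 0.03 0 0 0" --pt "1 0 0 0.03 0 0 0" --pt "1 0 0 0.03 0 0 0" --pt "1 0 0 0.03 0 0 0" --pt "1 0 0 0 0 0 0" --pt "1 0 0 0 0 0 0" --pt "1 0 0 0 0 0 0" --pt "1 0 0 0 0 0 0" --pt "1 0 0 0 0 0 0" --pt "1 0 0 0 0 0 0"

```text
time: 33.05
position: [0.5733, 0.1688, 0.3057]
tool_rot: [0.867, 0.499, 0.0, -0.0]
ft_force: [-2.6, -0.6, 11.6]
grip_width: 0.0377
```

```bash
python3 -c "
from w import *
st()
"
```

```text
t 33.05 p [0.5733 0.1688 0.3057] yaw 59.86 z [-0.e+00  7.e-04 -1.e+00] F [-2.64 -0.63 11.58] M [-0.072  0.386 -0.055] w 0.0377 q [ 0.1   0.62  1.59  0.    0.93 -0.95]
```

Emit:
step_arm --pt "1 0 0 0.03 0 0 0" --pt "1 0 0 0.03 0 0 0" --pt "1 0 0 0 0 0 0" --pt "1 0 0 0 0 0 0" --pt "1 0 0 0 0 0 0" --pt "1 0 0 0 0 0 0" --pt "1 0 0 0 0 0 0" --pt "1 0 0 0 0 0 0" --pt "1 0 0 0 0 0 0" --pt "1 0 0 0 0 0 0"

```text
time: 34.05
position: [0.5732, 0.1688, 0.3057]
tool_rot: [0.867, 0.499, 0.0, -0.0]
ft_force: [-4.7, -0.7, 19.4]
grip_width: 0.0372
```

```bash
python3 -c "
from w import *
st()
snap('side','s12'); snap('wrist','w12'); snap('side','s12z',(120,200,285,365),7)
from h import *
p,d,K,R,t=load('pics/w12.npz'); P=cloud(d,K,R,t)
m=np.zeros(d.shape,bool); m[238:250,305:345]=1; print('cap top z (want .150)',np.median(P[m][:,2]), np.median(P[m],0))
"
```

```text
t 34.05 p [0.5732 0.1688 0.3057] yaw 59.87 z [ 5.e-04  5.e-04 -1.e+00] F [-4.65 -0.72 19.39] M [-0.249  0.768 -0.008] w 0.0372 q [ 0.1   0.62  1.59  0.    0.93 -0.95]
cap top z (want .150) 0.15015954047840552 [0.56150928 0.17525498 0.15015954]
```

View pics/s12.png

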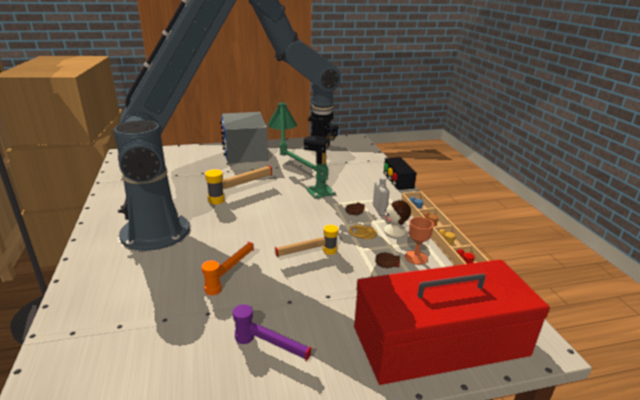

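View pics/s12z.png

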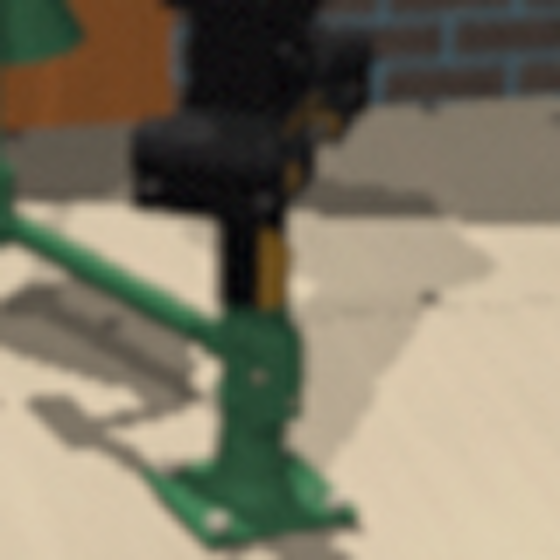

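View pics/w12.png

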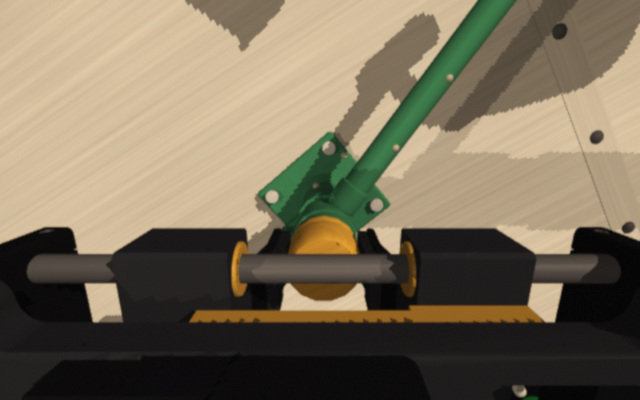

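The side view shows the cap on the collar at about (320,175), the mallet standing at (330,240), and the props where they were. The wrist camera gives a cap top height of 0.150 m, so the rim is at 0.120 m. The push is about 20 N and steady.

```bash
python3 -c "
from rig import robot
print(robot.hand_in())
from plan import st
st()"
```

```text
the job is handed in; nothing more can be done
None
the job is handed in; nothing more can be done
```

The job is handed in. The pin is home, the mallet is back on the table, and the gripper is still on the cap, pushing it down onto the collar. The clock read about 34 s of the 51 s allowed.

- **Pin:** I pressed it down steadily with the face of the small yellow mallet until the force rose well past the pin's 7 N, to about 15 N. Two camera views then put the pin head at 0.143 m above the table, which is home. The mallet tipped about 4° in the grip while pressing.
- **Mallet:** I levelled it and stood it on its face, about 2 cm from where it started. The last side picture shows it still standing.
- **Cap:** I gripped it and lined it up with the wrist camera. That estimate was about 2–3 mm off in x, which showed up as sideways force on the neck; I shifted the arm until it eased. The cap then went through the click, and the balls pulled it down with about 6 N.
- **Last checks before hand-in:**
  - The cap top was at 0.1502 m, so the rim was at 0.120 m, on the collar.
  - The measured downward push was about 20 N. The arm's height did not change when I pressed harder.
  - Sideways force was about 4.7 N.
  - In the side view the props looked unmoved; I did not measure their positions.

No reading could be taken after the hand-in.

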